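# Put four battery instruments back on their own charging docks

### The job

The four battery instruments were put back on the wrong charging docks. Move them so that each stands upright and centred on the dock that has the shape of its own foot (round on round, three-armed on three-armed, square on square, long on long, with the long one lying along its dock); the empty black rubber mat is there to park an instrument on the way. Do not tip any instrument over, and leave the little horn antenna on its stand where it is.

Things in the scene. Friction and masses are not known exactly. Their poses are not given: they have to be found in the camera images.
- unit_round: White upright cylinder, 56 mm diameter, 50 mm tall, with a black antenna stub (12 mm diameter, 12 mm tall) on top; 0.2 to 0.45 kg. Starts upright on a dock of another shape. Origin: centre of its underside, z up.
- unit_star: Probe: black three-armed foot 10 mm thick (arms 22 mm wide reaching 46 mm from the centre, one along its +x, the others at 120 degrees), with an upright white round stem of 28 mm diameter in the middle from 10 mm up to its plain top at 70 mm height (a dark line round it near the top); 0.15 to 0.32 kg. Grip it by the stem. Starts upright on a dock of another shape. Origin: centre of its underside, z up.
- unit_square: White box with a square foot 52 x 52 mm, 62 mm tall, with a steel connector (16 mm diameter, 10 mm tall) in the middle of its top; 0.24 to 0.5 kg. Starts upright on a dock of another shape. Origin: centre of its underside, z up, x and y square to its sides.
- unit_long: White box 90 mm long (x), 38 mm wide (y) and 42 mm tall, dark ribs on top, a steel connector of 16 mm diameter standing out 10 mm at each end (110 mm overall); 0.24 to 0.5 kg. Starts upright on a dock of another shape. Origin: centre of its underside, z up, x along its length.
- dock_round: Mid-grey plastic plate, 6 mm thick, no rim, fixed to the table, three tiny brass contacts at its centre; a disc of 96 mm diameter. Origin: centre of its underside, z up; its top is 6 mm above.
- dock_star: Mid-grey plastic plate, 6 mm thick, no rim, fixed to the table, three tiny brass contacts at its centre; three arms 36 mm wide reaching 66 mm from the centre (one along its +x, the others at 120 degrees) around a hub of 72 mm diameter. Origin: centre of its underside, z up; its top is 6 mm above.
- dock_square: Mid-grey plastic plate, 6 mm thick, no rim, fixed to the table, three tiny brass contacts at its centre; a square of 88 x 88 mm. Origin: centre of its underside, z up; its top is 6 mm above.
- dock_long: Mid-grey plastic plate, 6 mm thick, no rim, fixed to the table, three tiny brass contacts at its centre; a rectangle 136 mm long (x) and 64 mm wide (y). Origin: centre of its underside, z up, x along its length; its top is 6 mm above.
- mat: Black rubber mat, 120 x 120 mm, 3 mm thick, fixed to the table and empty at the start: room for one instrument. Origin: centre of its underside, z up.
- horn: Bystander: small aluminium horn antenna on a steel post and a round foot of 52 mm diameter, 75 mm tall, 0.4 kg, standing loose among the docks; must stay where it is. Origin: centre of its underside, z up.
There are look-alikes about, which are no part of the job. Leave any green look-alike of the dock_square alone. Leave any brown look-alike of the unit_long alone.

How it is judged:
At the end, for the whole second after the job is handed in: Each instrument stands released and at rest on the dock of its own shape: centre within 15 mm of the dock's centre, underside 3 to 10 mm above the dock's underside, tilt under 0.1 rad, speed under 0.02 m/s; the long one within 0.25 rad of its dock's length, either way round (horizontal distance between unit_round and dock_round below 0.015 m and z of unit_round in the frame of dock_round between 0.003 and 0.01 m and angle between each of unit_round, unit_star, unit_square, unit_long's own z axis and vertical below 0.1 rad and linear speed of each of unit_round, unit_star, unit_square, unit_long below 0.02 m/s and horizontal distance between unit_star and dock_star below 0.015 m and z of unit_star in the frame of dock_star between 0.003 and 0.01 m and horizontal distance between unit_square and dock_square below 0.015 m and z of unit_square in the frame of dock_square between 0.003 and 0.01 m and horizontal distance between unit_long and dock_long below 0.015 m and z of unit_long in the frame of dock_long between 0.003 and 0.01 m and angle between the x axis of unit_long and the x axis of dock_long, either way round below 0.25 rad); the robot touches nothing.
It fails at once if an instrument is tipped over (tilted more than 0.7 rad) (angle between any of unit_round, unit_star, unit_square, unit_long's own z axis and vertical above 0.7 rad).
It fails at once if the horn antenna is shifted more than 20 mm or tipped over (distance of horn from where it was at the start of the episode above 0.02 m or angle between horn's own z axis and vertical above 0.4 rad).
It also fails if it takes over 141 s, if anything falls off the work surface, if the arm or the gripper's body presses on something with over 40 N, if the wrist force passes 120 N, or if a joint passes its speed limit or range.

### The arm

A 6-joint arm with a two-finger parallel gripper is mounted at the origin on the work surface. World frame = base frame: x ahead of the robot, y to its left, z up, the work surface at z = 0. Lengths are in m, angles in rad, forces in N, time in s.
With the tool pointing down it reaches from about 0.375 to 0.9 m from the base axis. Payload 3.1 kg.
Tool frame: the origin (TCP) lies on the centre line of the jaws, within the pads' length; the fingertips stand 17 mm ahead of it and the grasp point (between the pads) lies 2 mm behind it; y points along the fingers, z is the direction in which the jaws open and shut, and the axes are right-handed (so a half turn about y gives the same grasp; the last joint's range is limited). The gripper opens to 85 mm and grips with 20 to 120 N. Pads are 22 mm wide; open, the fingers measure 114 mm over their backs; the gripper's body (76 mm by 85 mm) begins 54 mm behind the grasp point. The pads swing forward as they close: fully open they stand 13 mm farther back than shut.
Start: joints at [-1.306, 0.527, 1.433, -0, 1.181, -0.178], TCP at [0.268, -0.564, 0.248] pointing down, gripper open.
Joint ranges: [-3.08, 3.08], [-0.75, 2.2], [0.22, 2.44], [-1.43, 4.57], [0, 2.65], [-2.85, 2.85]. Speed limits (rad/s): [2.79, 2.79, 3.14, 3.14, 3.14, 3.14].

### API

Orientations are given as a unit quaternion [x, y, z, w].
In Python, from station import manip gives the robot as it stands.
- The arm moves only by the shell command python3 -m handwheel 'ROWS' [FORCE]. ROWS is JSON, one flat list of numbers, 7 for each row, row after row: the shift along the tool's x, y, z in cm, then the turn, a rotation vector about the tool's x, y, z in rad, then the finger opening in cm, from 0 to 8.54. A call has 1 to 10 rows; each row is the pose to reach, as a shift and turn from the pose commanded when the call began, along the tool's axes at that moment; what a row does not reach only later rows make up. A row lasts 1/12 s, in which the tool goes at most 41.7 mm and 7.16 degrees, less where a joint would pass 70% of its speed; a pose out of reach is approached as far as the arm can. A call with a gripper value outside its range is refused whole. The fingers move at their own pace and stop on an object; FORCE is the grip in N (left out, the last holds). Time passes only in rows, so rows that repeat a pose let the fingers close. It gives the time, the measured TCP pose, the force and the opening at its end, in the units of the state.
- manip.sense(): the state, without advancing time (a new reading comes with each control period).
- manip.snapshot(name): name is "side" or "top"; returns a dict with "frame" (384x512x3 uint8, red, green, blue), "depth" (384x512 float32, m along the optical axis (not along the pixel's ray), 0 where there is no reading), "camera_matrix" (3x3 intrinsics, pixels), "rvec" (rotation vector, rad) and "tvec" (3), from world to camera coordinates, as OpenCV has them. Camera axes: x right, y down, z forward; pixel columns grow to the right and rows downward; lengths in m; the calibration is good to about 2 mm. A picture is of the moment at which its call begins.
- manip.sign_off(): hands the job in, once; it reports no verdict.
The state is a dict: "t": time; "q": joint angles; "qd": joint speeds; "tau": joint torques, N m; "tcp_pos": TCP position; "tool_rot": TCP orientation; "force": force on the tool from outside, world axes, zero at the start; "ft_torque": the same for the moment, N m; "finger_gap": opening from 0.0 (shut) to 1.0 (fully open).
Only numpy, scipy, OpenCV 4.12 (cv2) and the standard library are available. Lean on these libraries where they do the work, as an engineer would, in place of code of your own. Each camera call takes 0.05 s, during which the arm holds its last target.

## Working session

There is one attempt and no reset: what is moved stays moved. The work goes in short steps, Python scripts to look and compute and a shell command to move; the robot and the scene stay as the last step left them, time stands still between calls to the robot, and variables do not carry over. Pictures are saved under pics/ and viewed, and the job is handed in when it is done.

```bash
ls; mkdir -p pics
python3 - <<'E'
from station import manip
import cv2
print(manip.sense())
for n in("top","side"):
    s=manip.snapshot(n); cv2.imwrite(f"pics/{n}0.png",s["frame"][:,:,::-1]); print(s["camera_matrix"],s["rvec"],s["tvec"])
E
```

```text
pics
{'t': 0.0, 'q': array([-1.30549219e+00,  5.28466850e-01,  1.43389755e+00, -1.83005658e-06,
        1.18140052e+00, -1.78508649e-01]), 'qd': array([ 9.87456687e-04, -9.58319651e-04,  9.06944721e-04,  5.06435703e-04,
       -8.66128005e-04, -5.89984535e-05]), 'tau': array([ 2.25715144e-05, -4.42342114e+01, -1.78027511e+01, -6.97764449e-05,
        8.43621878e-03,  6.55455466e-06]), 'tcp_pos': array([ 0.26820702, -0.56377618,  0.24733467]), 'tool_rot': array([-0.15566096,  0.69053507, -0.68900055,  0.15559313]), 'force': array([-0.13366575, -0.37958315,  0.2205294 ]), 'ft_torque': array([-0.01140635,  0.01833916,  0.03430174]), 'finger_gap': 0.9978903245356039}
[[434.06178161   0.         248.96672492]
 [  0.         434.06178161 198.15418612]
 [  0.           0.           1.        ]] [ 2.17575108 -2.24009776  0.09828954] [-0.0782188   0.46172151  1.0635308 ]
[[468.29213975   0.         251.06578361]
 [  0.         468.29213975 189.47234543]
 [  0.           0.           1.        ]] [ 0.87636734 -2.5181749   1.05364929] [0.32677167 0.25339368 1.18446758]
```

View pics/top0.png

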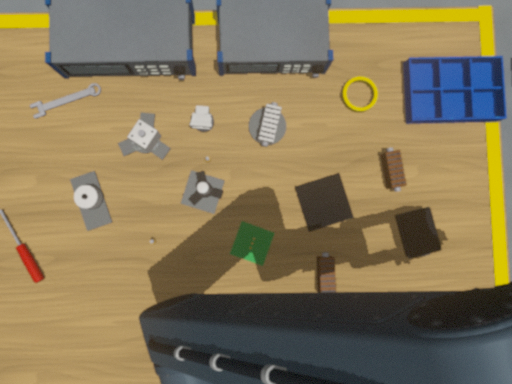

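View pics/side0.png

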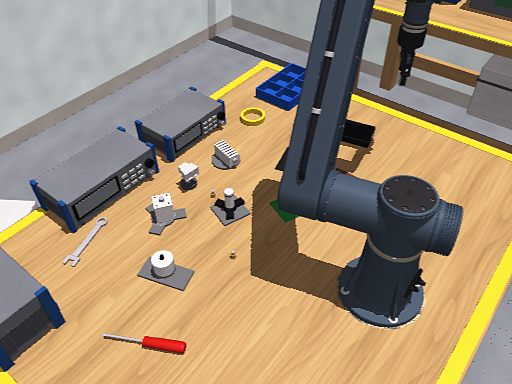

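```bash
cat > h.py <<'E'
from station import manip
import numpy as np, cv2
class V:
    def __init__(s,n):
        d=manip.snapshot(n); s.rgb=d["frame"]; s.K=d["camera_matrix"]; s.R=cv2.Rodrigues(d["rvec"])[0]; s.t=np.array(d["tvec"]).ravel(); s.d=d["depth"]
        v,u=np.mgrid[:384,:512]; z=s.d
        c=np.stack([(u-s.K[0,2])/s.K[0,0]*z,(v-s.K[1,2])/s.K[1,1]*z,z],-1)
        s.W=(c-s.t)@s.R; s.W[z==0]=np.nan
        s.hsv=cv2.cvtColor(s.rgb,cv2.COLOR_RGB2HSV)
    def proj(s,P):
        c=np.atleast_2d(P)@s.R.T+s.t; q=c@s.K.T; return q[:,:2]/q[:,2:]
    def ray(s,uv,z):
        uv=np.atleast_2d(uv).astype(float); d=np.c_[(uv[:,0]-s.K[0,2])/s.K[0,0],(uv[:,1]-s.K[1,2])/s.K[1,1],np.ones(len(uv))]@s.R
        o=-s.R.T@s.t; k=(z-o[2])/d[:,2]; return o+k[:,None]*d
    def save(s,name,box=None,f=1):
        im=s.rgb[:,:,::-1]
        if box: x0,y0,x1,y1=box; im=im[y0:y1,x0:x1]
        cv2.imwrite("pics/"+name,cv2.resize(im,None,fx=f,fy=f,interpolation=cv2.INTER_CUBIC))
E
python3 - <<'E'
from h import *
v=V("top"); print(v.proj([[0,0,0],[.5,0,0],[.5,.3,0]]), -v.R.T@v.t)
v.save("t1.png",(60,90,330,280),2.9); v.save("t1b.png",(300,130,460,290),3)
w=V("side"); w.save("s1.png",(120,120,300,300),3)
for u,vv in [(323,202),(417,233),(252,245),(395,168),(326,272),(203,188),(86,196),(143,133),(269,122),(201,115)]:
    print((u,vv),np.round(v.W[vv,u],3),v.hsv[vv,u])
for n,x in(("t",v),("s",w)):
    np.savez(n+".npz",W=x.W,rgb=x.rgb)
E
```

```text
[[217.04306917 386.59786887]
 [211.89562173 183.33707848]
 [ 91.28422001 186.59481104]] [ 0.39869647 -0.05595404  1.09009769]
(323, 202) [ 0.445 -0.279  0.002] [16 72 60]
(417, 233) [ 0.361 -0.499  0.04 ] [ 15 104  54]
(252, 245) [ 0.343 -0.096  0.006] [ 50 139  86]
(395, 168) [ 0.522 -0.452  0.04 ] [ 13  97 110]
(326, 272) [ 0.275 -0.27   0.046] [ 14 131  82]
(203, 188) [0.482 0.017 0.078] [ 23   9 216]
(86, 196) [0.472 0.291 0.065] [ 18  29 106]
(143, 133) [0.616 0.154 0.076] [170   4 171]
(269, 122) [ 0.641 -0.145  0.049] [ 12  16 160]
(201, 115) [0.656 0.018 0.074] [ 21   9 204]
```

View pics/t1.png

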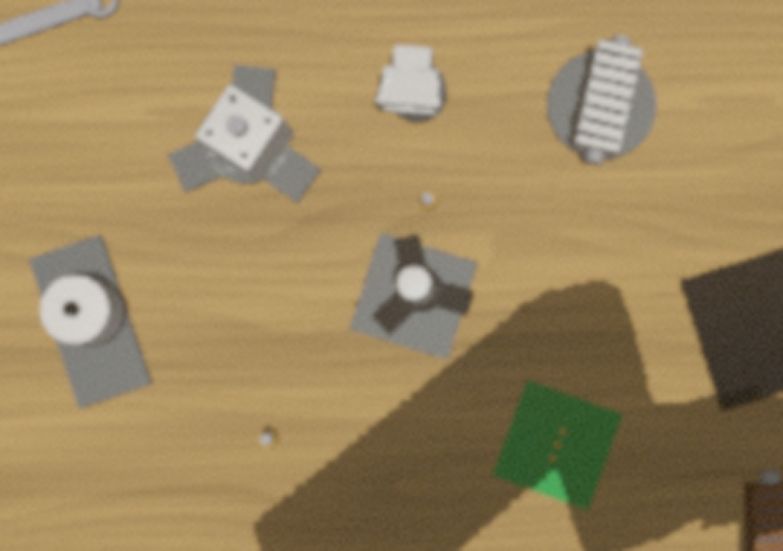

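View pics/s1.png

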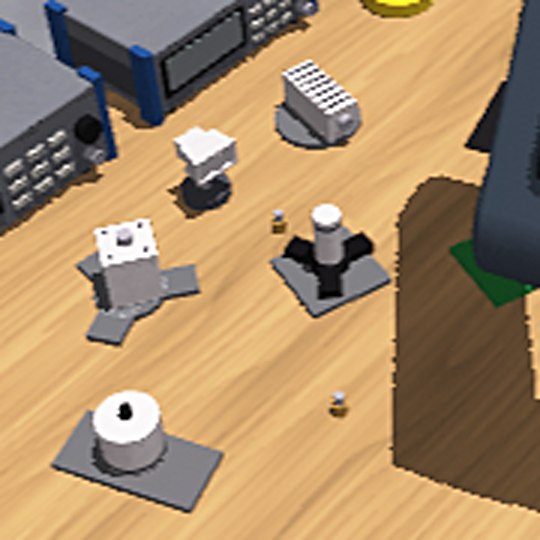

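```bash
cat > meas.py <<'E'
from h import *
def units(v,boxes,zr):
    out={}
    for n,(c,r) in boxes.items():
        W=v.W; z0,z1=zr[n]
        m=(np.hypot(W[...,0]-c[0],W[...,1]-c[1])<r)&(W[...,2]>z0)&(W[...,2]<z1)
        P=W[m][:,:2].astype(np.float32)
        out[n]=(m,P)
    return out
E
python3 - <<'E'
from h import *
v=V("top")
sat=v.hsv[...,1];val=v.hsv[...,2]
C={"long":(.47,.285),"star":(.61,.15),"square":(.48,.017),"round":(.635,-.14)}
for n,c in C.items():
    X=v.ray(np.stack(np.mgrid[:384,:512][::-1],-1).reshape(-1,2),.006).reshape(384,512,3)
    m=(np.hypot(X[...,0]-c[0],X[...,1]-c[1])<.095)&(sat<50)&(val>70)&(val<165)&(v.W[...,2]<.02)
    m=m.astype(np.uint8); m=cv2.morphologyEx(m,cv2.MORPH_OPEN,np.ones((2,2)))
    P=X[m>0][:,:2].astype(np.float32)
    (cx,cy),(a,b),t=cv2.minAreaRect(P); ce,ra=cv2.minEnclosingCircle(P)
    print(n,m.sum(),"rect",np.round([cx,cy,a,b],4),round(t,1),"circ",np.round([*ce,ra],4))
    if n=="star":
        h=cv2.convexHull(P)[:,0]; print(cv2.minEnclosingTriangle(P)[0],cv2.minEnclosingTriangle(P)[1].ravel()) ; print(np.round(cv2.approxPolyDP(h,.006,True)[:,0],4))
    o=v.rgb[:,:,::-1].copy();o[m>0]=(0,0,255)
    cv2.imwrite(f"pics/m_{n}.png",cv2.resize(o[90:240,60:300],None,fx=2,fy=2))
# mat
X=v.ray(np.stack(np.mgrid[:384,:512][::-1],-1).reshape(-1,2),.003).reshape(384,512,3)
m=(np.hypot(X[...,0]-.445,X[...,1]+.279)<.1)&(val<75)&(v.hsv[...,1]<100)&(v.W[...,2]<.02)
P=X[m][:,:2].astype(np.float32); print("mat",cv2.minAreaRect(P))
# units tops
def top(n,c,r,z0,z1):
    W=v.W; m=(np.hypot(W[...,0]-c[0],W[...,1]-c[1])<r)&(W[...,2]>z0)&(W[...,2]<z1)
    P=W[m][:,:2].astype(np.float32); print(n,m.sum(),cv2.minAreaRect(P),cv2.minEnclosingCircle(P),"zmed",np.median(W[m][:,2]),P.mean(0))
top("round",(.47,.29),.05,.048,.062)
top("square",(.616,.154),.06,.06,.074)
top("long",(.641,-.145),.07,.04,.056)
top("star",(.482,.017),.06,.068,.085)
top("starfoot",(.482,.017),.06,.012,.022)
top("horn",(.66,.018),.06,.05,.1)
top("hornfoot",(.66,.018),.06,.004,.1)
E
```

```text
long 858 rect [0.4628 0.2976 0.1338 0.0625] 17.5 circ [0.4626 0.2992 0.0714]
star 576 rect [0.624  0.1604 0.1252 0.1094] 82.5 circ [0.6135 0.1622 0.066 ]
0.0104580819606781 [0.559477   0.08939978 0.57995623 0.24423279 0.70290416 0.1524431 ]
[[0.6789 0.1704]
 [0.6042 0.2261]
 [0.5763 0.2166]
 [0.5638 0.1201]
 [0.5886 0.1022]
 [0.6757 0.1405]]
square 836 rect [0.4769 0.022  0.086  0.0856] 71.3 circ [0.4773 0.0222 0.0583]
round 487 rect [ 0.6407 -0.1457  0.0928  0.0795] 79.6 circ [ 0.6396 -0.1456  0.0466]
mat ((0.44450467824935913, -0.27994006872177124), (0.11603415012359619, 0.11337156593799591), 16.426776885986328)
round 433 ((0.4710533618927002, 0.29666802287101746), (0.05439510568976402, 0.05456433445215225), 43.55664825439453) ((0.4708065390586853, 0.29751646518707275), 0.028480563312768936) zmed 0.055616314469516946 [0.4711077  0.29573858]
square 451 ((0.6157190203666687, 0.1596837192773819), (0.05290108174085617, 0.051643915474414825), 55.50019073486328) ((0.6147103905677795, 0.1602569967508316), 0.035097863525152206) zmed 0.06780253208300305 [0.6149118  0.15876108]
long 573 ((0.
[... 453 characters left out ...]
starfoot 350 ((0.4790933430194855, 0.025357812643051147), (0.08750514686107635, 0.07683220505714417), 43.38372039794922) ((0.4837430417537689, 0.020638171583414078), 0.04661429673433304) zmed 0.015840066593049727 [0.48257127 0.01854805]
horn 365 ((0.6538721919059753, 0.019176272675395012), (0.05204888433218002, 0.04918685182929039), 85.47189331054688) ((0.6490139961242676, 0.018962709233164787), 0.0321442149579525) zmed 0.0739166081484062 [0.65050036 0.01901666]
hornfoot 507 ((0.6652202010154724, 0.012676499783992767), (0.09730521589517593, 0.0935153067111969), 48.85551071166992) ((0.6644442081451416, 0.016959942877292633), 0.0551714263856411) zmed 0.07229949678814047 [0.64972365 0.01744299]
```

```bash
cd pics; python3 -c "
import cv2,numpy as np
a=[cv2.imread(f'm_{n}.png')for n in('long','star','square','round')]
cv2.imwrite('m.png',cv2.resize(np.vstack([np.hstack(a[:2]),np.hstack(a[2:])]),(800,500)))"
```

```text
(no output)
```

View pics/m.png

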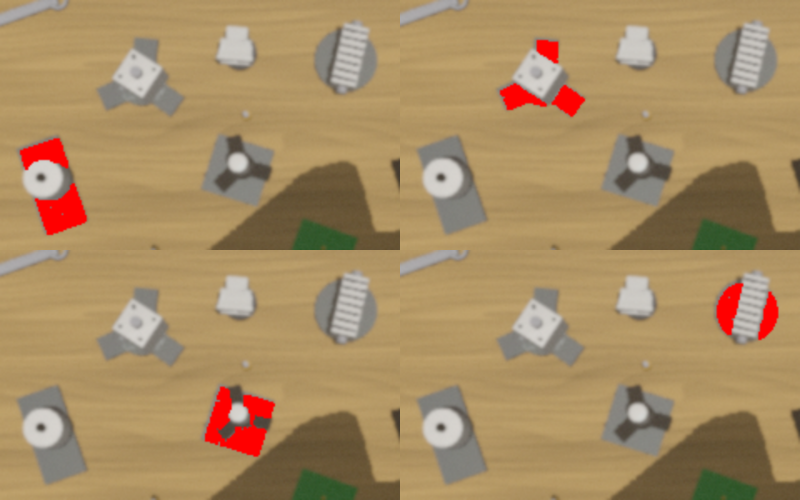

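```bash
cat > g.py <<'E'
# usage: g.py x y z jawdeg : grasp-point target -> shift (cm) and turn in tool axes
import sys; from h import *
from scipy.spatial.transform import Rotation as R
s=manip.sense(); p=s["tcp_pos"]; Q=R.from_quat(s["tool_rot"])
M=Q.as_matrix(); jaw=np.degrees(np.arctan2(M[1,2],M[0,2]))
print("t",round(s["t"],2),"grasp",np.round(p-.002*M[:,1],4),"jaw",round(jaw,1),"down",np.round(M[:,1],3),"q",np.round(s["q"],2),"F",np.round(s["force"],1),"gap mm",round(s["finger_gap"]*85.4,1))
a=list(map(float,sys.argv[1:]))
if a:
    x,y,z,j=a; 
    for jj in (j,j+180):
        d=(jj-jaw+180)%360-180
        yr=np.radians(jaw+d); T=np.column_stack([np.cross([0,0,-1],[np.cos(yr),np.sin(yr),0]),[0,0,-1],[np.cos(yr),np.sin(yr),0]])
        tgt=np.array([x,y,z])+.002*np.array([0,0,-1]); sh=M.T@(tgt-p)*100
        rv=R.from_matrix(M.T@T).as_rotvec()
        print("shift cm",np.round(sh,2),"rotvec",np.round(rv,3),"turn deg",round(d,1), "rows>=",int(np.ceil(max(np.linalg.norm(sh)/4.17,abs(d)/7.16))))
E
python3 g.py .471 .297 .14 17.5;python3 g.py .471 .297 .14 107.5
```

```text
t 0.25 grasp [ 0.2683 -0.5641  0.2498] jaw -64.6 down [-0.     0.001 -1.   ] q [-1.31  0.53  1.43  0.    1.18 -0.18] F [ 0.3  0.1 -0.2] gap mm 85.5
shift cm [-55.28  11.07 -69.06] rotvec [ 1.000e-03 -1.432e+00 -1.000e-03] turn deg 82.1 rows>= 22
shift cm [-55.28  11.07 -69.06] rotvec [1.000e-03 1.709e+00 1.000e-03] turn deg -97.9 rows>= 22
t 0.25 grasp [ 0.2683 -0.5641  0.2498] jaw -64.6 down [-0.     0.001 -1.   ] q [-1.31  0.53  1.43  0.    1.18 -0.18] F [ 0.3  0.1 -0.2] gap mm 85.5
shift cm [-55.28  11.07 -69.06] rotvec [-0.000e+00 -3.003e+00 -2.000e-03] turn deg 172.1 rows>= 25
shift cm [-55.28  11.07 -69.06] rotvec [ 0.001  0.138 -0.   ] turn deg -7.9 rows>= 22
```

```bash
python3 g.py .48 -.2 .2 -64.6
```

```text
t 0.25 grasp [ 0.2683 -0.5641  0.2498] jaw -64.6 down [-0.     0.001 -1.   ] q [-1.31  0.53  1.43  0.    1.18 -0.18] F [ 0.3  0.1 -0.2] gap mm 85.5
shift cm [-34.75   5.02 -23.79] rotvec [ 0.001  0.    -0.   ] turn deg -0.0 rows>= 11
shift cm [-34.75   5.02 -23.79] rotvec [-0.000e+00 -3.141e+00 -2.000e-03] turn deg 180.0 rows>= 26
```

```bash
python3 -m handwheel '[-34.7,5,-23.8,0,0,0,8.5,-34.7,5,-23.8,0,0,0,8.5,-34.7,5,-23.8,0,0,0,8.5,-34.7,5,-23.8,0,0,0,8.5,-34.7,5,-23.8,0,0,0,8.5,-34.7,5,-23.8,0,0,0,8.5,-34.7,5,-23.8,0,0,0,8.5,-34.7,5,-23.8,0,0,0,8.5,-34.7,5,-23.8,0,0,0,8.5,-34.7,5,-23.8,0,0,0,8.5]' 40; python3 g.py .471 .297 .12 -64.6
```

```text
t: 1.08
tcp_pos: [0.4767, -0.2048, 0.199]
tool_rot: [0.155, -0.69, 0.69, -0.156]
force: [1.1, -0.4, 1.1]
finger_gap: 0.994
t 1.08 grasp [ 0.4767 -0.2048  0.201 ] jaw -64.6 down [ 0. -0. -1.] q [-0.62  0.45  1.75  0.    0.94  0.51] F [ 1.1 -0.4  1.1] gap mm 84.8
shift cm [-21.01   8.1  -45.57] rotvec [-0.  0. -0.] turn deg -0.0 rows>= 13
shift cm [-21.01   8.1  -45.57] rotvec [-0.    -3.141  0.   ] turn deg 180.0 rows>= 26
```

```bash
python3 -m handwheel '[-21,8,-45.6,0,0,0,8.5,-21,8,-45.6,0,0,0,8.5,-21,8,-45.6,0,0,0,8.5,-21,8,-45.6,0,0,0,8.5,-21,8,-45.6,0,0,0,8.5,-21,8,-45.6,0,0,0,8.5,-21,8,-45.6,0,0,0,8.5,-21,8,-45.6,0,0,0,8.5,-21,8,-45.6,0,0,0,8.5,-21,8,-45.6,0,0,0,8.5]'; python3 g.py .471 .297 .12 -64.6
python3 - <<'E'
from h import *
v=V("top"); v.save("t2.png")
E
```

```text
t: 1.92
tcp_pos: [0.4708, 0.207, 0.1333]
tool_rot: [0.156, -0.69, 0.69, -0.156]
force: [0.3, -0.3, -1.0]
finger_gap: 0.995
t 1.92 grasp [0.4708 0.207  0.1353] jaw -64.6 down [ 0. -0. -1.] q [ 0.2   0.56  1.81 -0.    0.77  1.32] F [ 0.3 -0.3 -1. ] gap mm 84.9
shift cm [-3.88  1.53 -8.12] rotvec [-0.     0.001 -0.   ] turn deg -0.0 rows>= 3
shift cm [-3.88  1.53 -8.12] rotvec [-1.000e-03 -3.141e+00  0.000e+00] turn deg 180.0 rows>= 26
```

View pics/t2.png

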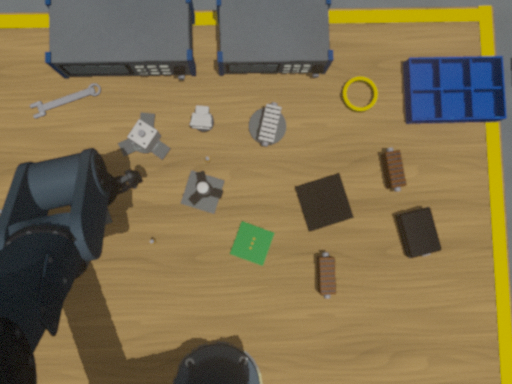

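```bash
python3 -m handwheel '[-3.9,1.5,-8.1,0,0,0,8.5,-3.9,1.5,-8.1,0,0,0,8.5,-3.9,1.5,-8.1,0,0,0,8.5,-3.9,3.5,-8.1,0,0,0,8.5,-3.9,3.5,-8.1,0,0,0,8.5]'; python3 g.py .471 .297 .036 -64.6
python3 - <<'E'
from h import *
v=V("side"); v.save("s3.png",(100,150,260,310),3.5)
E
```

```text
t: 2.38
tcp_pos: [0.4698, 0.2948, 0.0964]
tool_rot: [0.158, -0.689, 0.69, -0.155]
force: [-0.7, 0.4, -0.6]
finger_gap: 0.994
t 2.38 grasp [0.4698 0.2948 0.0984] jaw -64.4 down [-0.004 -0.002 -1.   ] q [ 0.36  0.66  1.73 -0.    0.76  1.48] F [-0.7  0.4 -0.6] gap mm 84.9
shift cm [-0.23  6.24 -0.14] rotvec [0.    0.003 0.005] turn deg -0.2 rows>= 2
shift cm [-0.23  6.24 -0.14] rotvec [ 0.007 -3.139 -0.   ] turn deg 179.8 rows>= 26
```

View pics/s3.png

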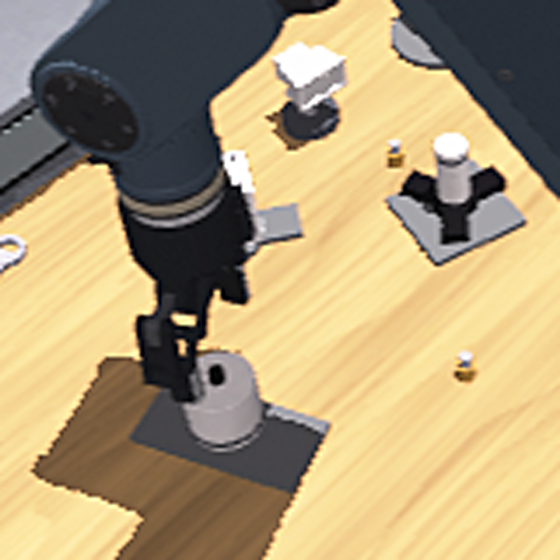

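```bash
python3 -m handwheel '[0,2,0,0,0,0,8.5,0,4,0,0,0,0,8.5,0,5.5,0,0,0,0,8.5,0,6.2,0,0,0,0,8.5,0,6.2,0,0,0,0,8.5,0,6.2,0,0,0,0,8.5]'; python3 g.py .471 .297 .036 -64.6
```

```text
t: 2.93
tcp_pos: [0.4719, 0.2942, 0.0371]
tool_rot: [0.155, -0.69, 0.69, -0.155]
force: [0.7, 0.7, 1.2]
finger_gap: 0.993
t 2.93 grasp [0.4719 0.2942 0.0391] jaw -64.6 down [ 0.  0. -1.] q [ 0.36  0.76  1.75 -0.    0.63  1.48] F [0.7 0.7 1.2] gap mm 84.8
shift cm [-0.04  0.31 -0.29] rotvec [-0.    -0.001 -0.   ] turn deg 0.0 rows>= 1
shift cm [-0.04  0.31 -0.29] rotvec [ 0.     3.141 -0.   ] turn deg -180.0 rows>= 26
```

```bash
python3 -m handwheel '[0,0.3,-0.3,0,0,0,8.5,0,0.3,-0.3,0,0,0,5,0,0.3,-0.3,0,0,0,5,0,0.3,-0.3,0,0,0,5,0,0.3,-0.3,0,0,0,5,0,0.3,-0.3,0,0,0,5,0,0.3,-0.3,0,0,0,5,0,0.3,-0.3,0,0,0,5,0,0.3,-0.3,0,0,0,5,0,0.3,-0.3,0,0,0,5]' 50; python3 g.py
```

```text
t: 3.77
tcp_pos: [0.4706, 0.2977, 0.0345]
tool_rot: [-0.155, 0.69, -0.69, 0.156]
force: [-1.4, -0.3, 6.2]
finger_gap: 0.641
t 3.77 grasp [0.4706 0.2977 0.0365] jaw -64.5 down [ 0.001  0.    -1.   ] q [ 0.36  0.77  1.75 -0.    0.63  1.49] F [-1.4 -0.3  6.2] gap mm 54.7
```

```bash
python3 -m handwheel '[0,-0.5,0,0,0,0,5,0,-1.5,0,0,0,0,5,0,-3.5,0,0,0,0,5,0,-6,0,0,0,0,5,0,-9,0,0,0,0,5,0,-11,0,0,0,0,5,0,-12,0,0,0,0,5,0,-12,0,0,0,0,5]' ; python3 g.py .4445 -.28 .15 -64.6
python3 - <<'E'
from h import *
v=V("side"); v.save("s4.png",(100,100,260,260),3.5)
E
```

```text
t: 4.43
tcp_pos: [0.4712, 0.298, 0.156]
tool_rot: [-0.154, 0.69, -0.689, 0.157]
force: [0.0, 0.1, -4.2]
finger_gap: 0.646
t 4.43 grasp [0.4712 0.298  0.158 ] jaw -64.6 down [ 0.005  0.002 -1.   ] q [0.36 0.56 1.69 0.   0.88 1.49] F [ 0.   0.1 -4.2] gap mm 55.1
shift cm [27.24  0.69 51.05] rotvec [-0.     0.001 -0.005] turn deg -0.0 rows>= 14
shift cm [27.24  0.69 51.05] rotvec [-0.008 -3.141  0.   ] turn deg 180.0 rows>= 26
```

View pics/s4.png

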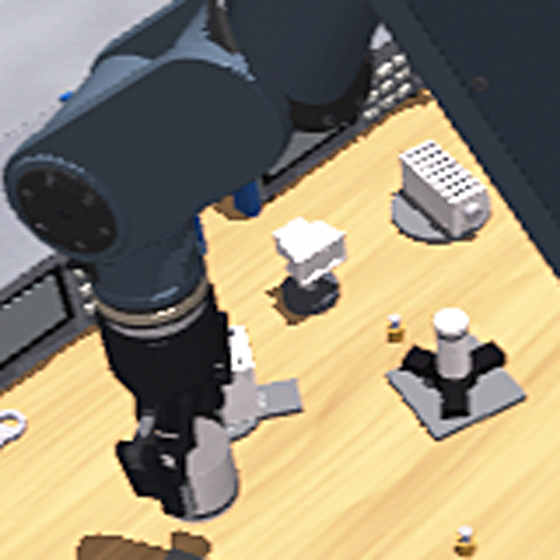

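```bash
python3 -m handwheel '[0.7,0,1.3,0,0,0,5,2,0,3.8,0,0,0,5,4,0,7.5,0,0,0,5,6,0,11.2,0,0,0,5,8,0,15,0,0,0,5,10,0,18.8,0,0,0,5,12,0,22.5,0,0,0,5,14,0,26.2,0,0,0,5,16,0,30,0,0,0,5,18,0,33.8,0,0,0,5]' ; python3 g.py .4445 -.28 .15 -64.6
```

```text
t: 5.32
tcp_pos: [0.4512, -0.0798, 0.152]
tool_rot: [-0.157, 0.691, -0.689, 0.154]
force: [0.2, -0.2, -3.9]
finger_gap: 0.646
t 5.32 grasp [ 0.4512 -0.0798  0.154 ] jaw -64.6 down [-0.004  0.002 -1.   ] q [-0.42  0.47  1.93  0.    0.74  0.71] F [ 0.2 -0.2 -3.9] gap mm 55.2
shift cm [ 9.2   0.37 17.8 ] rotvec [0.003 0.    0.003] turn deg -0.0 rows>= 5
shift cm [ 9.2   0.37 17.8 ] rotvec [ 0.004 -3.141 -0.005] turn deg 180.0 rows>= 26
```

```bash
python3 -m handwheel '[1.5,0,2.9,0,0,0,5,3.5,0,6.5,0,0,0,5,5.2,0,10,0,0,0,5,7,0,13.5,0,0,0,5,8.2,0,16,0,0,0,5,8.7,0,17,0,0,0,5,8.7,0,17,0,0,0,5,8.7,0,17,0,0,0,5]' ; python3 g.py .4445 -.28 .036 -64.6
```

```text
t: 5.98
tcp_pos: [0.4461, -0.2684, 0.152]
tool_rot: [-0.156, 0.691, -0.688, 0.154]
force: [-0.7, 0.6, -3.9]
finger_gap: 0.644
t 5.98 grasp [ 0.4461 -0.2684  0.154 ] jaw -64.7 down [-0.003  0.004 -1.   ] q [-0.76  0.53  1.78  0.    0.83  0.37] F [-0.7  0.6 -3.9] gap mm 55.0
shift cm [ 0.63 11.79  1.04] rotvec [ 0.005 -0.001  0.001] turn deg 0.1 rows>= 3
shift cm [ 0.63 11.79  1.04] rotvec [-2.00e-03  3.14e+00  7.00e-03] turn deg -179.9 rows>= 26
```

```bash
python3 -m handwheel '[0.3,2,0.6,0,0,0,5,0.6,5,1,0,0,0,5,0.6,8,1,0,0,0,5,0.6,10,1,0,0,0,5,0.6,11,1,0,0,0,5,0.6,11,1,0,0,0,5,0.6,11,1,0,0,0,5]' ; python3 g.py .4445 -.28 .0335 -64.6
```

```text
t: 6.57
tcp_pos: [0.4462, -0.2794, 0.0434]
tool_rot: [-0.156, 0.69, -0.689, 0.156]
force: [0.7, 0.7, -3.1]
finger_gap: 0.638
t 6.57 grasp [ 0.4462 -0.2795  0.0454] jaw -64.5 down [-0.001  0.001 -1.   ] q [-0.77  0.73  1.82  0.    0.59  0.35] F [ 0.7  0.7 -3.1] gap mm 54.5
shift cm [ 0.18  1.19 -0.02] rotvec [0.002 0.002 0.001] turn deg -0.1 rows>= 1
shift cm [ 0.18  1.19 -0.02] rotvec [ 1.00e-03 -3.14e+00 -3.00e-03] turn deg 179.9 rows>= 26
```

```bash
python3 -m handwheel '[0,0.5,0,0,0,0,5,0,0.8,0,0,0,0,5,0,1,0,0,0,0,5,0,1.1,0,0,0,0,5,0,1.2,0,0,0,0,5,0,1.2,0,0,0,0,5]' ; python3 g.py .4445 -.28 .0335 -64.6
```

```text
t: 7.07
tcp_pos: [0.4463, -0.281, 0.0317]
tool_rot: [0.155, -0.69, 0.69, -0.156]
force: [-0.8, -0.0, -4.2]
finger_gap: 0.645
t 7.07 grasp [ 0.4463 -0.281   0.0337] jaw -64.6 down [ 0. -0. -1.] q [-0.77  0.75  1.82  0.    0.57  0.35] F [-0.8 -0.  -4.2] gap mm 55.1
shift cm [ 0.12  0.02 -0.17] rotvec [-0.  0. -0.] turn deg -0.0 rows>= 1
shift cm [ 0.12  0.02 -0.17] rotvec [-0.    -3.141  0.   ] turn deg 180.0 rows>= 26
```

Still hanging; go down another 3 mm in small steps.

```bash
python3 -m handwheel '[0,0.1,0,0,0,0,5,0,0.2,0,0,0,0,5,0,0.2,0,0,0,0,5]' ; python3 g.py
```

```text
t: 7.32
tcp_pos: [0.4463, -0.281, 0.0315]
tool_rot: [0.155, -0.689, 0.69, -0.156]
force: [-2.0, 1.3, 10.1]
finger_gap: 0.642
t 7.32 grasp [ 0.4463 -0.281   0.0335] jaw -64.6 down [ 0.001 -0.001 -1.   ] q [-0.77  0.75  1.82 -0.    0.56  0.35] F [-2.   1.3 10.1] gap mm 54.8
```

```bash
python3 -m handwheel '[0,-0.1,0,0,0,0,6.5,0,-0.1,0,0,0,0,8.5,0,-0.1,0,0,0,0,8.5,0,-0.1,0,0,0,0,8.5,0,-0.1,0,0,0,0,8.5,0,-2,0,0,0,0,8.5,0,-5,0,0,0,0,8.5,0,-8,0,0,0,0,8.5,0,-11,0,0,0,0,8.5,0,-12,0,0,0,0,8.5]' ; python3 g.py .639 -.145 .15 75
```

```text
t: 8.15
tcp_pos: [0.4478, -0.2822, 0.1531]
tool_rot: [0.154, -0.688, 0.692, -0.157]
force: [-0.2, -0.8, -0.3]
finger_gap: 0.995
t 8.15 grasp [ 0.4478 -0.2822  0.1551] jaw -64.6 down [ 0.005 -0.004 -1.   ] q [-0.77  0.54  1.77  0.    0.83  0.35] F [-0.2 -0.8 -0.3] gap mm 84.9
shift cm [-23.16   0.54  -4.18] rotvec [-0.005 -2.436  0.006] turn deg 139.6 rows>= 20
shift cm [-23.16   0.54  -4.18] rotvec [-0.005  0.706 -0.004] turn deg -40.4 rows>= 6
```

```bash
python3 -m handwheel '[-8,0,-1.4,0,0.1,0,8.5,-12,0,-2.4,0,0.2,0,8.5,-16,0,-3.2,0,0.32,0,8.5,-20,0,-4.2,0,0.44,0,8.5,-23.2,0,-4.2,0,0.56,0,8.5,-23.2,2,-4.2,0,0.706,0,8.5,-23.2,5,-4.2,0,0.706,0,8.5,-23.2,5,-4.2,0,0.706,0,8.5,-23.2,5,-4.2,0,0.706,0,8.5]' ; python3 g.py .639 -.145 .031 75
python3 - <<'E'
from h import *
v=V("side"); v.save("s5.png",(150,90,310,210),4.5)
v=V("top"); v.save("t5.png",(200,60,400,260),3)
E
```

```text
t: 8.9
tcp_pos: [0.6355, -0.1421, 0.0969]
tool_rot: [0.089, 0.702, -0.701, -0.094]
force: [-0.2, -0.8, 0.7]
finger_gap: 0.995
t 8.9 grasp [ 0.6355 -0.1421  0.0989] jaw -104.9 down [-0.007  0.002 -1.   ] q [-0.39  0.75  1.47 -0.    0.93  1.44] F [-0.2 -0.8  0.7] gap mm 85.0
shift cm [-0.46  6.78  0.19] rotvec [ 1.10e-02 -3.14e+00 -1.00e-03] turn deg 179.9 rows>= 26
shift cm [-0.46  6.78  0.19] rotvec [0.001 0.001 0.007] turn deg -0.1 rows>= 2
```

View pics/s5.png

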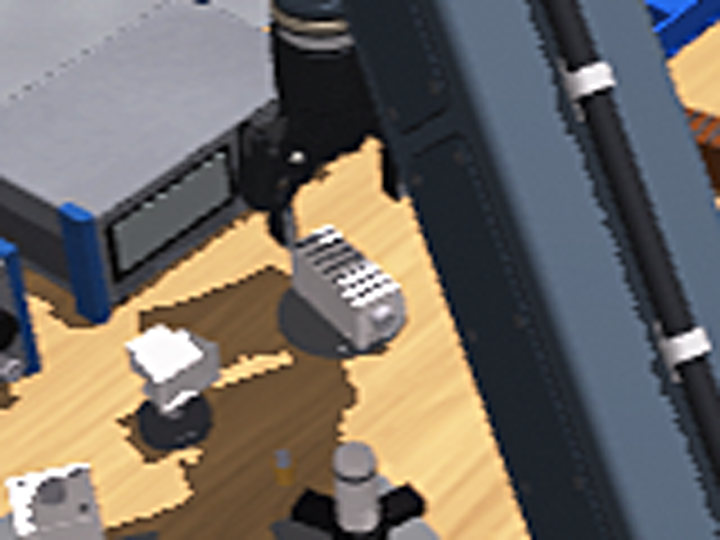

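View pics/t5.png

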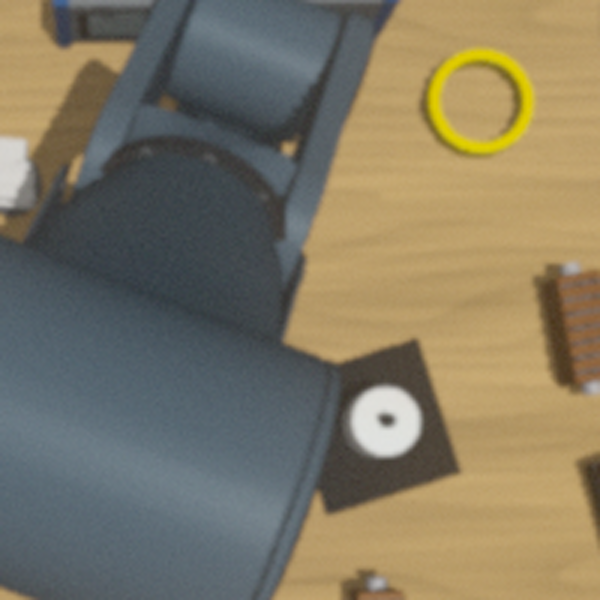

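```bash
python3 -m handwheel '[-0.2,2,0,0,0,0,8.5,-0.2,4,0,0,0,0,8.5,-0.2,5.5,0,0,0,0,8.5,-0.2,6.5,0,0,0,0,8.5,-0.2,6.5,0,0,0,0,8.5,-0.2,6.5,0,0,0,0,8.5]'; python3 g.py .639 -.145 .033 75
```

```text
t: 9.5
tcp_pos: [0.6398, -0.1447, 0.0354]
tool_rot: [-0.093, -0.701, 0.701, 0.093]
force: [0.1, -0.3, -0.1]
finger_gap: 0.996
t 9.5 grasp [ 0.6398 -0.1447  0.0374] jaw -105.1 down [ 0.001 -0.    -1.   ] q [-0.39  0.84  1.48  0.    0.82  1.44] F [ 0.1 -0.3 -0.1] gap mm 85.1
shift cm [0.07 0.44 0.05] rotvec [ 1.00e-03  3.14e+00 -0.00e+00] turn deg -179.9 rows>= 26
shift cm [0.07 0.44 0.05] rotvec [-0.    -0.001 -0.001] turn deg 0.1 rows>= 1
```

```bash
python3 -m handwheel '[0.1,0.4,0,0,0,0,8.5,0.1,0.4,0,0,0,0,3,0.1,0.4,0,0,0,0,3,0.1,0.4,0,0,0,0,3,0.1,0.4,0,0,0,0,3,0.1,0.4,0,0,0,0,3,0.1,0.4,0,0,0,0,3,0.1,0.4,0,0,0,0,3,0.1,0.4,0,0,0,0,3,0.1,0.4,0,0,0,0,3]' 50; python3 g.py
```

```text
t: 10.33
tcp_pos: [0.6392, -0.144, 0.0313]
tool_rot: [-0.093, -0.701, 0.701, 0.092]
force: [-1.6, -1.2, 5.3]
finger_gap: 0.438
t 10.33 grasp [ 0.6392 -0.144   0.0333] jaw -105.0 down [ 0.001 -0.001 -1.   ] q [-0.39  0.85  1.49 -0.    0.81  1.44] F [-1.6 -1.2  5.3] gap mm 37.4
```

```bash
python3 -m handwheel '[0,-0.5,0,0,0,0,3,0,-1.5,0,0,0,0,3,0,-3.5,0,0,0,0,3,0,-6,0,0,0,0,3,0,-9,0,0,0,0,3,0,-11,0,0,0,0,3,0,-12,0,0,0,0,3,0,-12,0,0,0,0,3]' ; python3 g.py .4628 .2976 .15 107.5
```

```text
t: 11.0
tcp_pos: [0.6399, -0.1437, 0.1531]
tool_rot: [-0.094, -0.701, 0.701, 0.091]
force: [0.8, 0.3, -4.4]
finger_gap: 0.44
t 11.0 grasp [ 0.6399 -0.1437  0.1551] jaw -105.0 down [ 0.004 -0.001 -1.   ] q [-0.39  0.68  1.44  0.    1.02  1.44] F [ 0.8  0.3 -4.4] gap mm 37.6
shift cm [ 28.54   0.37 -38.04] rotvec [ 6.000e-03  2.574e+00 -2.000e-03] turn deg -147.5 rows>= 21
shift cm [ 28.54   0.37 -38.04] rotvec [-0.002 -0.567 -0.004] turn deg 32.5 rows>= 12
```

```bash
python3 -m handwheel '[0.8,0,-1,0,0,0,3,2.4,0,-3.2,0,-0.04,0,3,4.5,0,-6,0,-0.08,0,3,6.6,0,-8.8,0,-0.14,0,3,8.7,0,-11.6,0,-0.2,0,3,10.8,0,-14.4,0,-0.26,0,3,12.9,0,-17.2,0,-0.32,0,3,15,0,-20,0,-0.38,0,3,17.1,0,-22.8,0,-0.44,0,3,19.2,0,-25.6,0,-0.5,0,3]' ; python3 g.py .4628 .2976 .15 107.5
```

```text
t: 11.83
tcp_pos: [0.5162, 0.1552, 0.1485]
tool_rot: [-0.087, 0.702, -0.702, 0.083]
force: [0.8, 0.4, -4.3]
finger_gap: 0.435
t 11.83 grasp [0.5162 0.1552 0.1505] jaw -76.2 down [-0.006 -0.    -1.   ] q [0.08 0.56 1.74 0.   0.85 1.41] F [ 0.8  0.4 -4.3] gap mm 37.2
shift cm [  1.8    0.08 -15.1 ] rotvec [-8.000e-03  3.077e+00  2.000e-03] turn deg -176.3 rows>= 25
shift cm [  1.8    0.08 -15.1 ] rotvec [ 0.002 -0.065  0.005] turn deg 3.7 rows>= 4
```

```bash
python3 -m handwheel '[0.4,0,-3.3,0,-0.03,0,3,0.8,0,-6.5,0,-0.06,0,3,1.2,0,-9.8,0,-0.06,0,3,1.6,0,-12.5,0,-0.06,0,3,1.7,0,-14,0,-0.06,0,3,1.7,0,-14.3,0,-0.06,0,3,1.7,0,-14.3,0,-0.06,0,3,1.7,0,-14.3,0,-0.06,0,3]' ; python3 g.py .4628 .2976 .0333 107.5
python3 - <<'E'
from h import *
v=V("side"); v.save("s6.png",(80,130,260,310),3.2)
E
```

```text
t: 12.5
tcp_pos: [0.4683, 0.2879, 0.1493]
tool_rot: [0.106, -0.699, 0.7, -0.104]
force: [0.5, -0.3, -5.2]
finger_gap: 0.436
t 12.5 grasp [0.4683 0.2879 0.1513] jaw -72.9 down [-0.003 -0.001 -1.   ] q [ 0.35  0.57  1.71 -0.    0.87  1.62] F [ 0.5 -0.3 -5.2] gap mm 37.2
shift cm [ 0.2  11.8  -1.09] rotvec [-5.000e-03  3.135e+00 -1.000e-03] turn deg -179.6 rows>= 26
shift cm [ 0.2  11.8  -1.09] rotvec [-0.    -0.007  0.003] turn deg 0.4 rows>= 3
```

View pics/s6.png

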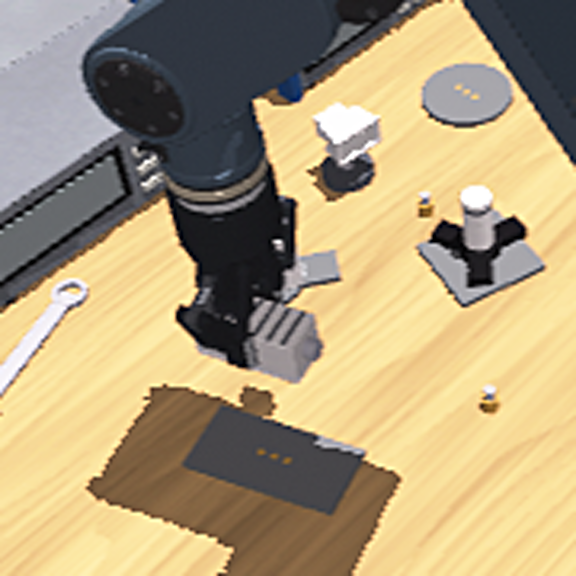

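Run:
```python
from h import *
v=V("side")
print(v.ray([[165.9,272.5],[225.9,158.75]],.006))
X=v.ray(np.stack(np.mgrid[:384,:512][::-1],-1).reshape(-1,2),.006).reshape(384,512,3)
sat=v.hsv[...,1].astype(int);
for n,c,r in(("long",(.463,.298),.08),("round",(.64,-.145),.058)):
    d=np.hypot(X[...,0]-c[0],X[...,1]-c[1])<r
    m=(d&(sat<60)&(v.W[...,2]<.015)).astype(np.uint8); m=cv2.morphologyEx(m,cv2.MORPH_OPEN,np.ones((3,3)))
    P=X[m>0][:,:2].astype(np.float32); print(n,len(P),cv2.minAreaRect(P),cv2.minEnclosingCircle(P))
    b=d&(sat>60)&(v.hsv[...,2]>0)&(np.hypot(X[...,0]-c[0],X[...,1]-c[1])<.02); print(b.sum(), X[b].mean(0) if b.any() else 0)
```

```text
[[ 0.46314586  0.3014795   0.006     ]
 [ 0.63945999 -0.14077812  0.006     ]]
long 1049 ((0.4636680781841278, 0.3030865490436554), (0.13609081506729126, 0.06626734882593155), 17.891761779785156) ((0.4639890491962433, 0.3021845519542694), 0.07278027385473251)
16 [0.46631216 0.30217771 0.006     ]
round 428 ((0.6391412019729614, -0.13798275589942932), (0.08990193903446198, 0.09712798148393631), 39.864627838134766) ((0.6404416561126709, -0.13836635649204254), 0.04991452023386955)
10 [ 0.64145448 -0.14152135  0.006     ]
```

```bash
python3 -m handwheel '[0.1,2,-0.6,0,0,0,3,0.2,5,-1.2,0,0,0,3,0.2,8,-1.2,0,0,0,3,0.2,10,-1.2,0,0,0,3,0.2,10.8,-1.2,0,0,0,3,0.2,10.8,-1.2,0,0,0,3,0.2,10.8,-1.2,0,0,0,3]' ; python3 g.py .463 .299 .0333 107.5
```

```text
t: 13.18
tcp_pos: [0.4648, 0.2988, 0.0428]
tool_rot: [-0.104, 0.699, -0.699, 0.105]
force: [-0.1, -0.5, -4.1]
finger_gap: 0.435
t 13.18 grasp [0.4648 0.2988 0.0448] jaw -73.0 down [ 0.  0. -1.] q [ 0.37  0.75  1.76 -0.    0.64  1.64] F [-0.1 -0.5 -4.1] gap mm 37.1
shift cm [ 0.17  1.15 -0.07] rotvec [ 0.     3.133 -0.   ] turn deg -179.5 rows>= 26
shift cm [ 0.17  1.15 -0.07] rotvec [-0.    -0.009 -0.   ] turn deg 0.5 rows>= 1
```

```bash
python3 -m handwheel '[0.1,0.5,0,0,0,0,3,0.1,0.8,0,0,0,0,3,0.1,1,0,0,0,0,3,0.1,1.1,0,0,0,0,3,0.1,1.2,0,0,0,0,3,0.1,1.3,0,0,0,0,3,0.1,1.3,0,0,0,0,3]' ; python3 g.py .463 .299 .0333 107.5
```

```text
t: 13.77
tcp_pos: [0.4633, 0.2991, 0.0313]
tool_rot: [-0.105, 0.699, -0.699, 0.105]
force: [-1.1, -1.1, 7.1]
finger_gap: 0.437
t 13.77 grasp [0.4633 0.2991 0.0333] jaw -72.9 down [ 0.001  0.    -1.   ] q [ 0.37  0.77  1.76 -0.    0.61  1.64] F [-1.1 -1.1  7.1] gap mm 37.3
shift cm [0.03 0.   0.  ] rotvec [ 2.000e-03  3.134e+00 -0.000e+00] turn deg -179.6 rows>= 26
shift cm [0.03 0.   0.  ] rotvec [-0.    -0.007 -0.001] turn deg 0.4 rows>= 1
```

Seated (+7 N). Release, lift, go back to the round one.

```bash
python3 -m handwheel '[0,-0.1,0,0,0,0,5,0,-0.1,0,0,0,0,8.5,0,-0.1,0,0,0,0,8.5,0,-0.1,0,0,0,0,8.5,0,-0.1,0,0,0,0,8.5,0,-0.1,0,0,0,0,8.5,0,-2.5,0,0,0,0,8.5,0,-6,0,0,0,0,8.5,0,-10,0,0,0,0,8.5,0,-12,0,0,0,0,8.5]' ; python3 g.py .4463 -.281 .15 -72.9
```

```text
t: 14.6
tcp_pos: [0.4645, 0.2996, 0.153]
tool_rot: [-0.103, 0.7, -0.699, 0.107]
force: [0.2, 0.1, 0.4]
finger_gap: 0.991
t 14.6 grasp [0.4645 0.2996 0.155 ] jaw -72.9 down [ 0.005  0.002 -1.   ] q [0.37 0.56 1.71 0.   0.87 1.64] F [0.2 0.1 0.4] gap mm 84.7
shift cm [18.79  0.39 54.97] rotvec [ 0.    -0.001 -0.005] turn deg 0.0 rows>= 14
shift cm [18.79  0.39 54.97] rotvec [8.000e-03 3.141e+00 1.000e-03] turn deg -180.0 rows>= 26
```

```bash
python3 -m handwheel '[18.8,0,55,0,0,0,8.5,18.8,0,55,0,0,0,8.5,18.8,0,55,0,0,0,8.5,18.8,0,55,0,0,0,8.5,18.8,0,55,0,0,0,8.5,18.8,0,55,0,0,0,8.5,18.8,0,55,0,0,0,8.5,18.8,0,55,0,0,0,8.5,18.8,0,55,0,0,0,8.5,18.8,0,55,0,0,0,8.5]' ; python3 g.py .4463 -.281 .1 -72.9
python3 - <<'E'
from h import *
v=V("side"); v.save("s7.png",(80,90,320,310),3.2)
v=V("top"); v.save("t7.png",(20,60,400,280),2)
E
```

```text
t: 15.43
tcp_pos: [0.4494, -0.1195, 0.1496]
tool_rot: [-0.105, 0.699, -0.699, 0.105]
force: [1.1, 0.2, -0.4]
finger_gap: 0.997
t 15.43 grasp [ 0.4494 -0.1195  0.1516] jaw -72.9 down [-0.  0. -1.] q [-0.5   0.48  1.92  0.    0.74  0.77] F [ 1.1  0.2 -0.4] gap mm 85.1
shift cm [ 5.03  5.15 15.35] rotvec [ 0.    -0.001  0.   ] turn deg 0.0 rows>= 5
shift cm [ 5.03  5.15 15.35] rotvec [-0.     3.141  0.   ] turn deg -180.0 rows>= 26
```

View pics/t7.png

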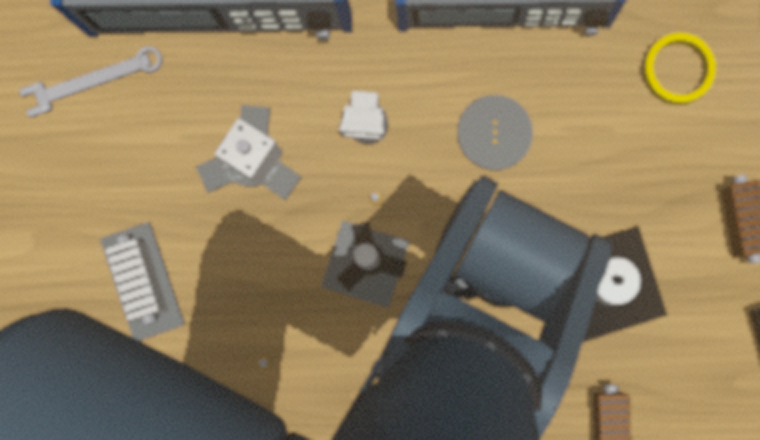

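```bash
python3 -m handwheel '[1.6,0,5,0,0,0,8.5,4,0,12,0,0,0,8.5,5,2,15.4,0,0,0,8.5,5,5,15.4,0,0,0,8.5,5,5.2,15.4,0,0,0,8.5,5,5.2,15.4,0,0,0,8.5]' ; python3 g.py .4463 -.281 .0335 -72.9
python3 - <<'E'
from h import *
v=V("top")
X=v.ray(np.stack(np.mgrid[:384,:512][::-1],-1).reshape(-1,2),.006).reshape(384,512,3)
m=(np.hypot(X[...,0]-.64,X[...,1]+.145)<.065)&(v.hsv[...,1]<50)&(v.hsv[...,2]>60)&(v.W[...,2]<.02)
P=X[m][:,:2].astype(np.float32);print(len(P),cv2.minEnclosingCircle(P),P.mean(0),cv2.minAreaRect(P))
W=v.W
m=(np.hypot(W[...,0]-.4633,W[...,1]-.299)<.07)&(W[...,2]>.04)&(W[...,2]<.06);P=W[m][:,:2].astype(np.float32);print("long",cv2.minAreaRect(P),np.median(W[m][:,2]))
m=(np.hypot(W[...,0]-.446,W[...,1]+.281)<.06)&(W[...,2]>.045)&(W[...,2]<.06);P=W[m][:,:2].astype(np.float32);print("round",m.sum(),cv2.minEnclosingCircle(P),np.median(W[m][:,2]))
E
```

```text
t: 16.03
tcp_pos: [0.4462, -0.2803, 0.0949]
tool_rot: [-0.105, 0.701, -0.698, 0.103]
force: [-0.2, 1.0, 0.8]
finger_gap: 0.997
t 16.03 grasp [ 0.4462 -0.2803  0.0969] jaw -73.1 down [-0.003  0.003 -1.   ] q [-0.77  0.64  1.8  -0.    0.71  0.5 ] F [-0.2  1.   0.8] gap mm 85.1
shift cm [-0.    6.34  0.1 ] rotvec [ 0.004 -0.004  0.002] turn deg 0.2 rows>= 2
shift cm [-0.    6.34  0.1 ] rotvec [-3.000e-03  3.138e+00  6.000e-03] turn deg -179.8 rows>= 26
891 ((0.6423147320747375, -0.14305958151817322), 0.04711214452981949) [ 0.64757615 -0.14147477] ((0.6484957337379456, -0.1412270963191986), (0.07926856726408005, 0.09317547082901001), 12.740426063537598)
long ((0.4601411819458008, 0.29743823409080505), (0.1005137488245964, 0.040444862097501755), 16.24269676208496) 0.04767839781183081
round 0 ((0.0, 0.0), 0.0) nan
  return _methods._mean(a, axis=axis, dtype=dtype,
  ret = ret.dtype.type(ret / rcount)
```

```bash
python3 -m handwheel '[0,2,0.1,0,0,0,8.5,0,4,0.1,0,0,0,8.5,0,5.5,0.1,0,0,0,8.5,0,6.3,0.1,0,0,0,8.5,0,6.3,0.1,0,0,0,8.5,0,6.3,0.1,0,0,0,8.5]'; python3 -m handwheel '[0,0,0,0,0,0,5,0,0,0,0,0,0,5,0,0,0,0,0,0,5,0,0,0,0,0,0,5,0,0,0,0,0,0,5,0,0,0,0,0,0,5,0,0,0,0,0,0,5,0,0,0,0,0,0,5]' 50;python3 g.py
```

```text
t: 16.58
tcp_pos: [0.4479, -0.2789, 0.0352]
tool_rot: [-0.106, 0.699, -0.699, 0.105]
force: [0.6, -0.3, 0.2]
finger_gap: 0.998
t: 17.25
tcp_pos: [0.4481, -0.2805, 0.0359]
tool_rot: [0.104, -0.699, 0.7, -0.105]
force: [0.5, 0.8, 5.7]
finger_gap: 0.638
t 17.25 grasp [ 0.4481 -0.2804  0.0379] jaw -72.9 down [ 0.002 -0.001 -1.   ] q [-0.77  0.75  1.82  0.    0.57  0.5 ] F [0.5 0.8 5.7] gap mm 54.5
```

```bash
python3 -m handwheel '[0,-0.5,0,0,0,0,5,0,-1.5,0,0,0,0,5,0,-3.5,0,0,0,0,5,0,-6,0,0,0,0,5,0,-9,0,0,0,0,5,0,-11,0,0,0,0,5,0,-12,0,0,0,0,5,0,-12,0,0,0,0,5]' ; python3 g.py .641 -.144 .12 -72.9
```

```text
t: 17.92
tcp_pos: [0.4485, -0.2812, 0.1572]
tool_rot: [0.104, -0.698, 0.701, -0.106]
force: [0.3, -0.7, -4.0]
finger_gap: 0.642
t 17.92 grasp [ 0.4485 -0.2812  0.1592] jaw -72.9 down [ 0.004 -0.004 -1.   ] q [-0.77  0.53  1.76 -0.    0.84  0.5 ] F [ 0.3 -0.7 -4. ] gap mm 54.8
shift cm [-22.42   3.94  -7.49] rotvec [-0.005 -0.001 -0.003] turn deg 0.0 rows>= 6
shift cm [-22.42   3.94  -7.49] rotvec [ 0.004  3.141 -0.007] turn deg -180.0 rows>= 26
```

```bash
python3 -m handwheel '[-1,0,-0.3,0,0,0,5,-4,0,-1.3,0,0,0,5,-7.5,0,-2.5,0,0,0,5,-11,0,-3.7,0,0,0,5,-15,0,-5,0,0,0,5,-18.5,0,-6.2,0,0,0,5,-21.4,1,-7.2,0,0,0,5,-22.4,3,-7.5,0,0,0,5,-22.4,4,-7.5,0,0,0,5,-22.4,4,-7.5,0,0,0,5]' ; python3 g.py .641 -.144 .041 -72.9
```

```text
t: 18.75
tcp_pos: [0.6365, -0.1403, 0.109]
tool_rot: [-0.109, 0.701, -0.697, 0.102]
force: [-1.0, 0.2, -4.8]
finger_gap: 0.639
t 18.75 grasp [ 0.6365 -0.1403  0.111 ] jaw -72.8 down [-0.011  0.004 -1.   ] q [-0.39  0.74  1.46 -0.    0.96  0.88] F [-1.   0.2 -4.8] gap mm 54.6
shift cm [-0.38  6.99  0.54] rotvec [0.007 0.001 0.009] turn deg -0.1 rows>= 2
shift cm [-0.38  6.99  0.54] rotvec [ 0.014 -3.14  -0.011] turn deg 179.9 rows>= 26
```

```bash
python3 -m handwheel '[-0.2,1,0.2,0,0,0,5,-0.2,3,0.2,0,0,0,5,-0.2,5,0.2,0,0,0,5,-0.2,5.8,0.2,0,0,0,5,-0.2,5.8,0.2,0,0,0,5,-0.2,5.8,0.2,0,0,0,5]' ; python3 g.py .641 -.144 .041 -72.9
```

```text
t: 19.25
tcp_pos: [0.6418, -0.145, 0.0564]
tool_rot: [-0.105, 0.699, -0.699, 0.104]
force: [0.2, 0.8, -3.3]
finger_gap: 0.638
t 19.25 grasp [ 0.6418 -0.145   0.0584] jaw -73.0 down [-0.001  0.    -1.   ] q [-0.39  0.81  1.47 -0.    0.86  0.88] F [ 0.2  0.8 -3.3] gap mm 54.5
shift cm [ 0.04  1.74 -0.11] rotvec [ 0.    -0.002  0.001] turn deg 0.1 rows>= 1
shift cm [ 0.04  1.74 -0.11] rotvec [-1.00e-03  3.14e+00  1.00e-03] turn deg -179.9 rows>= 26
```

```bash
python3 -m handwheel '[0,0.7,-0.1,0,0,0,5,0,1.2,-0.1,0,0,0,5,0,1.5,-0.1,0,0,0,5,0,1.6,-0.1,0,0,0,5,0,1.7,-0.1,0,0,0,5,0,1.8,-0.1,0,0,0,5,0,1.8,-0.1,0,0,0,5]' ; python3 g.py
```

```text
t: 19.83
tcp_pos: [0.6422, -0.1433, 0.039]
tool_rot: [0.105, -0.699, 0.699, -0.105]
force: [-0.6, -0.1, -2.2]
finger_gap: 0.639
t 19.83 grasp [ 0.6422 -0.1433  0.041 ] jaw -72.9 down [ 0. -0. -1.] q [-0.39  0.84  1.48 -0.    0.83  0.88] F [-0.6 -0.1 -2.2] gap mm 54.6
```

```bash
python3 -m handwheel '[0,0.1,0,0,0,0,5,0,0.15,0,0,0,0,5,0,0.15,0,0,0,0,5]' ; python3 g.py
```

```text
t: 20.08
tcp_pos: [0.6422, -0.1432, 0.039]
tool_rot: [0.105, -0.699, 0.699, -0.105]
force: [-2.7, 0.4, 4.8]
finger_gap: 0.64
t 20.08 grasp [ 0.6422 -0.1432  0.041 ] jaw -72.9 down [ 0.001 -0.    -1.   ] q [-0.39  0.84  1.48 -0.    0.83  0.88] F [-2.7  0.4  4.8] gap mm 54.7
```

```bash
python3 -m handwheel '[0,-0.1,0,0,0,0,6.5,0,-0.1,0,0,0,0,8.5,0,-0.1,0,0,0,0,8.5,0,-0.1,0,0,0,0,8.5,0,-0.1,0,0,0,0,8.5,0,-2,0,0,0,0,8.5,0,-5,0,0,0,0,8.5,0,-8,0,0,0,0,8.5,0,-11,0,0,0,0,8.5,0,-12,0,0,0,0,8.5]' ; python3 g.py .6155 .1597 .15 -34.5
```

```text
t: 20.92
tcp_pos: [0.6445, -0.1442, 0.1618]
tool_rot: [0.102, -0.698, 0.701, -0.107]
force: [-0.0, -0.7, 0.5]
finger_gap: 0.993
t 20.92 grasp [ 0.6445 -0.1442  0.1638] jaw -72.9 down [ 0.008 -0.003 -1.   ] q [-0.39  0.67  1.42  0.    1.04  0.88] F [-0.  -0.7  0.5] gap mm 84.8
shift cm [ -6.14   1.26 -29.91] rotvec [-0.007 -0.671 -0.004] turn deg 38.4 rows>= 8
shift cm [ -6.14   1.26 -29.91] rotvec [ 0.006  2.471 -0.009] turn deg -141.6 rows>= 20
```

```bash
python3 -m handwheel '[-6.1,0,-30,0,-0.67,0,8.5,-6.1,0,-30,0,-0.67,0,8.5,-6.1,0,-30,0,-0.67,0,8.5,-6.1,0,-30,0,-0.67,0,8.5,-6.1,0,-30,0,-0.67,0,8.5,-6.1,0,-30,0,-0.67,0,8.5,-6.1,0,-30,0,-0.67,0,8.5,-6.1,1,-30,0,-0.67,0,8.5,-6.1,3.5,-30,0,-0.67,0,8.5,-6.1,3.5,-30,0,-0.67,0,8.5]' ; python3 g.py .6155 .1597 .045 -34.5
python3 - <<'E'
from h import *
v=V("side"); v.save("s8.png",(80,90,320,310),3.2)
E
```

```text
t: 21.75
tcp_pos: [0.6088, 0.1626, 0.1177]
tool_rot: [-0.333, 0.627, -0.624, 0.327]
force: [-1.4, -0.4, -0.5]
finger_gap: 0.994
t 21.75 grasp [0.6088 0.1626 0.1197] jaw -34.4 down [-0.008 -0.001 -1.   ] q [ 0.08  0.7   1.52 -0.    0.93  0.68] F [-1.4 -0.4 -0.5] gap mm 84.9
shift cm [-0.18  7.46  0.77] rotvec [0.006 0.002 0.006] turn deg -0.1 rows>= 2
shift cm [-0.18  7.46  0.77] rotvec [ 0.009 -3.14  -0.01 ] turn deg 179.9 rows>= 26
```

View pics/s8.png

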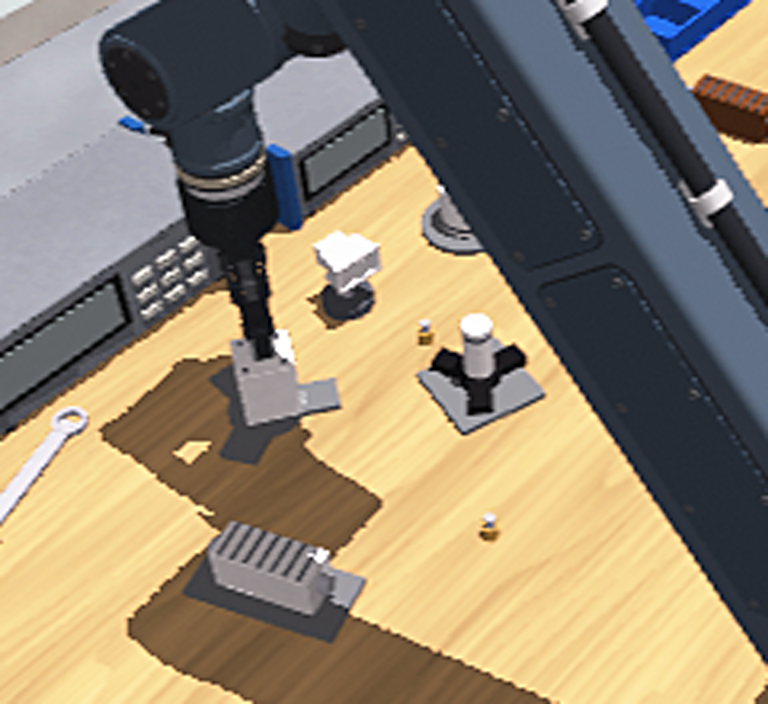

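```bash
python3 -m handwheel '[0,0,0.3,0,0,0,8.5,0,0.5,0.3,0,0,0,8.5,0,0.5,0.3,0,0,0,8.5]' ; python3 g.py .6155 .1597 .045 -34.5
```

```text
t: 22.05
tcp_pos: [0.6155, 0.1584, 0.1173]
tool_rot: [0.328, -0.626, 0.626, -0.329]
force: [0.6, 0.3, -0.6]
finger_gap: 0.996
t 22.05 grasp [0.6155 0.1584 0.1193] jaw -34.7 down [ 0.001 -0.    -1.   ] q [ 0.08  0.7   1.51 -0.    0.93  0.68] F [ 0.6  0.3 -0.6] gap mm 85.1
shift cm [-0.1   7.43 -0.08] rotvec [-0.001 -0.003 -0.001] turn deg 0.2 rows>= 2
shift cm [-0.1   7.43 -0.08] rotvec [ 1.000e-03  3.139e+00 -1.000e-03] turn deg -179.8 rows>= 26
```

```bash
python3 -m handwheel '[0,2,0,0,0,0,8.5,0,4,0,0,0,0,8.5,0,6,0,0,0,0,8.5,0,7.4,0,0,0,0,8.5,0,7.4,0,0,0,0,8.5,0,7.4,0,0,0,0,8.5]'; python3 -m handwheel '[0,0,0,0,0,0,4.5,0,0,0,0,0,0,4.5,0,0,0,0,0,0,4.5,0,0,0,0,0,0,4.5,0,0,0,0,0,0,4.5,0,0,0,0,0,0,4.5,0,0,0,0,0,0,4.5,0,0,0,0,0,0,4.5,0,0,0,0,0,0,4.5]' 50;python3 g.py
```

```text
t: 22.55
tcp_pos: [0.6146, 0.1592, 0.0428]
tool_rot: [-0.329, 0.626, -0.626, 0.328]
force: [-0.2, 0.1, 1.0]
finger_gap: 0.994
t: 23.3
tcp_pos: [0.616, 0.1597, 0.0446]
tool_rot: [0.328, -0.625, 0.626, -0.33]
force: [0.5, -1.6, 5.1]
finger_gap: 0.603
t 23.3 grasp [0.616  0.1597 0.0466] jaw -34.5 down [ 0.003  0.    -1.   ] q [ 0.08  0.81  1.54 -0.    0.79  0.68] F [ 0.5 -1.6  5.1] gap mm 51.5
```

```bash
python3 -m handwheel '[0,-0.5,0,0,0,0,4.5,0,-1.5,0,0,0,0,4.5,0,-3.5,0,0,0,0,4.5,0,-6,0,0,0,0,4.5,0,-9,0,0,0,0,4.5,0,-11,0,0,0,0,4.5,0,-12,0,0,0,0,4.5,0,-12,0,0,0,0,4.5]' ; python3 g.py .4445 -.28 .166 -34.5
```

```text
t: 23.97
tcp_pos: [0.6157, 0.16, 0.1657]
tool_rot: [0.328, -0.625, 0.626, -0.33]
force: [-0.1, 0.6, -4.1]
finger_gap: 0.601
t 23.97 grasp [0.6157 0.16   0.1677] jaw -34.5 down [ 0.004  0.    -1.   ] q [0.08 0.64 1.48 0.   1.02 0.68] F [-0.1  0.6 -4.1] gap mm 51.4
shift cm [45.95  0.07 10.84] rotvec [-0.003 -0.001 -0.003] turn deg 0.0 rows>= 12
shift cm [45.95  0.07 10.84] rotvec [ 0.004  3.141 -0.005] turn deg -180.0 rows>= 26
```

```bash
python3 -m handwheel '[1,0,0.2,0,0,0,4.5,3.5,0,0.8,0,0,0,4.5,7,0,1.7,0,0,0,4.5,10.5,0,2.5,0,0,0,4.5,14,0,3.3,0,0,0,4.5,17.5,0,4.1,0,0,0,4.5,21,0,5,0,0,0,4.5,24.5,0,5.8,0,0,0,4.5,28,0,6.6,0,0,0,4.5,31.5,0,7.4,0,0,0,4.5]' ; python3 g.py .4445 -.28 .15 -34.5
```

```text
t: 24.8
tcp_pos: [0.494, -0.1427, 0.1611]
tool_rot: [-0.33, 0.627, -0.624, 0.328]
force: [0.6, -0.7, -4.8]
finger_gap: 0.601
t 24.8 grasp [ 0.494  -0.1427  0.1631] jaw -34.6 down [-0.005  0.002 -1.   ] q [-0.5   0.51  1.79 -0.    0.85  0.1 ] F [ 0.6 -0.7 -4.8] gap mm 51.3
shift cm [14.12  1.3   3.72] rotvec [ 0.005 -0.001  0.001] turn deg 0.1 rows>= 4
shift cm [14.12  1.3   3.72] rotvec [-1.000e-03  3.141e+00  8.000e-03] turn deg -179.9 rows>= 26
```

```bash
python3 -m handwheel '[3.4,0,0.9,0,0,0,4.5,6.8,0,1.8,0,0,0,4.5,10,0,2.6,0,0,0,4.5,12.6,0,3.2,0,0,0,4.5,13.6,2,3.4,0,0,0,4.5,13.6,5,3.4,0,0,0,4.5,13.6,8,3.4,0,0,0,4.5,13.6,10,3.4,0,0,0,4.5,13.6,10,3.4,0,0,0,4.5,13.6,10,3.4,0,0,0,4.5]' ; python3 g.py .4445 -.28 .0436 -34.5
```

```text
t: 25.63
tcp_pos: [0.4458, -0.2717, 0.061]
tool_rot: [-0.33, 0.628, -0.624, 0.328]
force: [-0.6, -0.5, -4.2]
finger_gap: 0.601
t 25.63 grasp [ 0.4458 -0.2717  0.063 ] jaw -34.6 down [-0.005  0.004 -1.   ] q [-0.76  0.7   1.82 -0.    0.63 -0.16] F [-0.6 -0.5 -4.2] gap mm 51.4
shift cm [0.76 1.94 0.37] rotvec [ 0.007 -0.001 -0.001] turn deg 0.1 rows>= 1
shift cm [0.76 1.94 0.37] rotvec [1.00e-03 3.14e+00 1.00e-02] turn deg -179.9 rows>= 26
```

```bash
python3 -m handwheel '[0.4,0,0.2,0,0,0,4.5,0.4,0.6,0.2,0,0,0,4.5,0.4,1.2,0.2,0,0,0,4.5,0.4,1.5,0.2,0,0,0,4.5,0.4,1.7,0.2,0,0,0,4.5,0.4,1.7,0.2,0,0,0,4.5]' ; python3 g.py .4445 -.28 .0436 -34.5
```

```text
t: 26.13
tcp_pos: [0.4472, -0.2772, 0.0459]
tool_rot: [-0.329, 0.626, -0.626, 0.329]
force: [-0.0, 0.2, -4.9]
finger_gap: 0.602
t 26.13 grasp [ 0.4472 -0.2772  0.0479] jaw -34.5 down [-0.  0. -1.] q [-0.77  0.73  1.82  0.    0.59 -0.16] F [-0.   0.2 -4.9] gap mm 51.4
shift cm [ 0.38  0.43 -0.06] rotvec [ 0.001 -0.001 -0.   ] turn deg 0.0 rows>= 1
shift cm [ 0.38  0.43 -0.06] rotvec [0.000e+00 3.141e+00 1.000e-03] turn deg -180.0 rows>= 26
```

```bash
python3 -m handwheel '[0.2,0.2,0,0,0,0,4.5,0.2,0.4,0,0,0,0,4.5,0.2,0.5,0,0,0,0,4.5,0.2,0.6,0,0,0,0,4.5,0.2,0.6,0,0,0,0,4.5]' ; python3 g.py .4445 -.28 .0436 -34.5
```

```text
t: 26.55
tcp_pos: [0.4462, -0.2794, 0.0416]
tool_rot: [0.329, -0.626, 0.626, -0.329]
force: [-2.3, -1.0, 8.3]
finger_gap: 0.601
t 26.55 grasp [ 0.4462 -0.2794  0.0436] jaw -34.5 down [ 0.001 -0.001 -1.   ] q [-0.77  0.73  1.82 -0.    0.58 -0.17] F [-2.3 -1.   8.3] gap mm 51.4
shift cm [ 0.15 -0.   -0.1 ] rotvec [-0.001 -0.001  0.   ] turn deg 0.0 rows>= 1
shift cm [ 0.15 -0.   -0.1 ] rotvec [-1.000e-03  3.141e+00 -1.000e-03] turn deg -180.0 rows>= 26
```

```bash
python3 -m handwheel '[0,-0.1,0,0,0,0,6,0,-0.1,0,0,0,0,8.5,0,-0.1,0,0,0,0,8.5,0,-0.1,0,0,0,0,8.5,0,-0.1,0,0,0,0,8.5,0,-0.1,0,0,0,0,8.5,0,-3,0,0,0,0,8.5,0,-6,0,0,0,0,8.5,0,-10,0,0,0,0,8.5,0,-11,0,0,0,0,8.5]' ; python3 g.py .484 .020 .125 -34.5
```

```text
t: 27.38
tcp_pos: [0.4482, -0.2808, 0.1545]
tool_rot: [0.328, -0.623, 0.629, -0.33]
force: [0.7, -0.5, -0.2]
finger_gap: 0.993
t 27.38 grasp [ 0.4482 -0.2808  0.1565] jaw -34.5 down [ 0.006 -0.006 -1.   ] q [-0.77  0.53  1.77  0.    0.83 -0.17] F [ 0.7 -0.5 -0.2] gap mm 84.8
shift cm [-26.81   3.   -14.13] rotvec [-0.008 -0.001  0.001] turn deg 0.0 rows>= 8
shift cm [-26.81   3.   -14.13] rotvec [-2.000e-03  3.141e+00 -1.300e-02] turn deg -180.0 rows>= 26
```

```bash
python3 -m handwheel '[-26.8,0,-14.1,0,0,0,8.5,-26.8,0,-14.1,0,0,0,8.5,-26.8,0,-14.1,0,0,0,8.5,-26.8,0,-14.1,0,0,0,8.5,-26.8,0,-14.1,0,0,0,8.5,-26.8,0,-14.1,0,0,0,8.5,-26.8,1,-14.1,0,0,0,8.5,-26.8,3,-14.1,0,0,0,8.5,-26.8,3,-14.1,0,0,0,8.5,-26.8,3,-14.1,0,0,0,8.5]' ; python3 g.py .484 .020 .052 -34.5
python3 - <<'E'
from h import *
v=V("side"); v.save("s9.png",(150,90,370,310),2.7)
v=V("top"); v.save("t9.png",(20,60,400,280),2)
E
```

```text
t: 28.22
tcp_pos: [0.481, 0.0226, 0.1192]
tool_rot: [-0.331, 0.626, -0.625, 0.329]
force: [0.4, 0.3, 0.4]
finger_gap: 0.996
t 28.22 grasp [0.481  0.0226 0.1212] jaw -34.4 down [-0.003  0.    -1.   ] q [-0.19  0.55  1.9  -0.    0.69  0.42] F [0.4 0.3 0.4] gap mm 85.1
shift cm [0.03 6.92 0.41] rotvec [0.003 0.002 0.001] turn deg -0.1 rows>= 2
shift cm [0.03 6.92 0.41] rotvec [ 2.00e-03 -3.14e+00 -4.00e-03] turn deg 179.9 rows>= 26
```

View pics/s9.png

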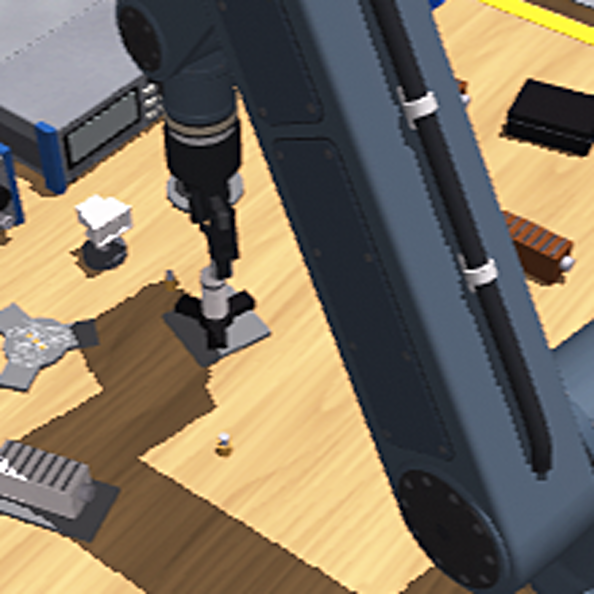

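View pics/t9.png

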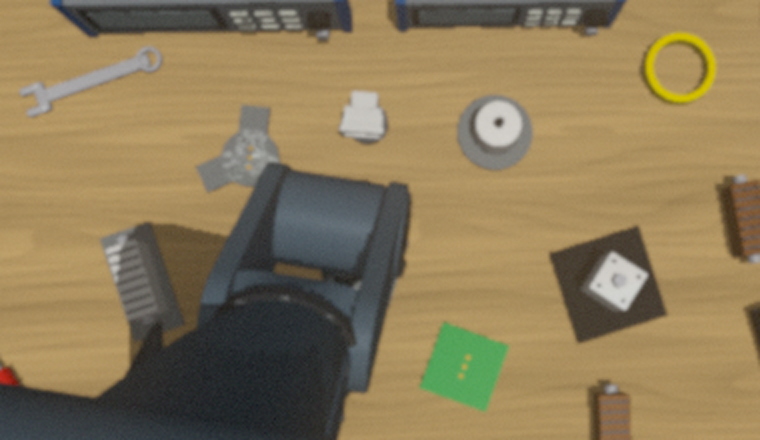

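```bash
python3 -m handwheel '[0,2,0.1,0,0,0,8.5,0,4,0.1,0,0,0,8.5,0,6,0.1,0,0,0,8.5,0,6.8,0.1,0,0,0,8.5,0,6.8,0.1,0,0,0,8.5,0,6.8,0.1,0,0,0,8.5]'; python3 -m handwheel '[0,0,0,0,0,0,2,0,0,0,0,0,0,2,0,0,0,0,0,0,2,0,0,0,0,0,0,2,0,0,0,0,0,0,2,0,0,0,0,0,0,2,0,0,0,0,0,0,2,0,0,0,0,0,0,2,0,0,0,0,0,0,2,0,0,0,0,0,0,2]' 50;python3 g.py
```

```text
t: 28.82
tcp_pos: [0.4832, 0.0201, 0.0524]
tool_rot: [0.328, -0.626, 0.626, -0.328]
force: [0.3, -0.5, 0.6]
finger_gap: 0.995
t: 29.65
tcp_pos: [0.4835, 0.021, 0.0529]
tool_rot: [0.329, -0.625, 0.626, -0.33]
force: [-0.6, -1.3, 6.0]
finger_gap: 0.319
t 29.65 grasp [0.4835 0.021  0.0549] jaw -34.5 down [ 0.002 -0.    -1.   ] q [-0.19  0.69  1.93 -0.    0.52  0.41] F [-0.6 -1.3  6. ] gap mm 27.2
```

```bash
python3 -m handwheel '[0,-0.5,0,0,0,0,2,0,-1.5,0,0,0,0,2,0,-3.5,0,0,0,0,2,0,-6,0,0,0,0,2,0,-8,0,0,0,0,2,0,-9,0,0,0,0,2,0,-9,0,0,0,0,2]' ; python3 g.py .614 .162 .14 -49.5
python3 - <<'E'
from h import *
v=V("side")
v.save("s10.png",(120,150,280,310),3.5)
X=v.ray(np.stack(np.mgrid[:384,:512][::-1],-1).reshape(-1,2),.006).reshape(384,512,3)
d=np.hypot(X[...,0]-.614,X[...,1]-.162)<.075
m=(d&(v.hsv[...,1]<60)&(v.W[...,2]<.015)).astype(np.uint8); m=cv2.morphologyEx(m,cv2.MORPH_OPEN,np.ones((2,2)))
P=X[m>0][:,:2].astype(np.float32); print(len(P),cv2.minEnclosingCircle(P)); print(np.round(cv2.approxPolyDP(cv2.convexHull(P),.006,True)[:,0],4))
E
```

```text
t: 30.23
tcp_pos: [0.4839, 0.021, 0.1446]
tool_rot: [0.328, -0.625, 0.627, -0.33]
force: [-0.3, -0.8, -2.3]
finger_gap: 0.313
t 30.23 grasp [0.4839 0.021  0.1466] jaw -34.5 down [ 0.005 -0.001 -1.   ] q [-0.19  0.51  1.88  0.    0.75  0.41] F [-0.3 -0.8 -2.3] gap mm 26.7
shift cm [-18.98   0.71   2.72] rotvec [-0.004  0.261 -0.003] turn deg -15.0 rows>= 5
shift cm [-18.98   0.71   2.72] rotvec [-0.004 -2.88   0.006] turn deg 165.0 rows>= 24
648 ((0.6111662983894348, 0.16927821934223175), 0.06787719577550888)
[[0.6778 0.1735]
 [0.5904 0.2337]
 [0.5702 0.218 ]
 [0.5573 0.1308]
 [0.5851 0.1067]
 [0.6719 0.1427]]
```

View pics/s10.png

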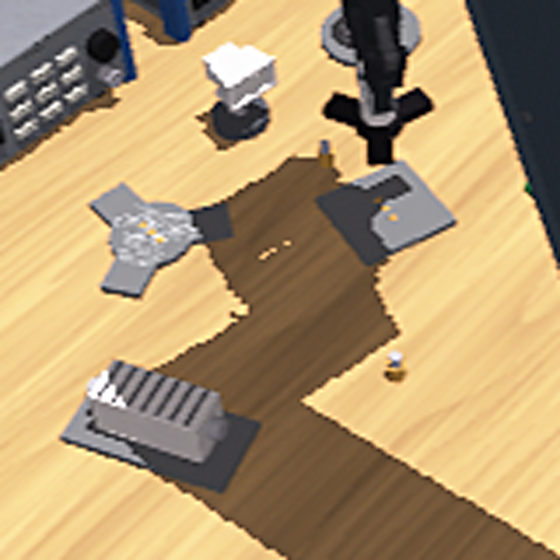

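```bash
python3 -m handwheel '[-1,0,0.1,0,0,0,2,-4,0,0.6,0,0.06,0,2,-8,0,1.2,0,0.14,0,2,-12,0,1.8,0,0.22,0,2,-16,0,2.4,0,0.26,0,2,-18.5,0.5,2.7,0,0.26,0,2,-18.9,2.5,2.7,0,0.26,0,2,-18.9,5,2.7,0,0.26,0,2,-18.9,6,2.7,0,0.26,0,2,-18.9,6,2.7,0,0.26,0,2]' ; python3 g.py .6135 .163 .055 -49.5
python3 - <<'E'
from h import *
v=V("side"); print(v.ray([[163.4,216],[230.9,210.6]],.006))
v.save("s11.png",(120,150,280,310),3.5)
E
```

```text
t: 31.12
tcp_pos: [0.6086, 0.1617, 0.0774]
tool_rot: [-0.249, 0.664, -0.662, 0.242]
force: [-0.8, -0.7, -3.4]
finger_gap: 0.318
t 31.12 grasp [0.6086 0.1617 0.0794] jaw -49.4 down [-0.01  -0.001 -1.   ] q [0.08 0.76 1.53 0.   0.86 0.95] F [-0.8 -0.7 -3.4] gap mm 27.2
shift cm [-0.48  2.43  0.24] rotvec [0.006 0.001 0.008] turn deg -0.1 rows>= 1
shift cm [-0.48  2.43  0.24] rotvec [ 0.013 -3.14  -0.01 ] turn deg 179.9 rows>= 26
[[0.61533006 0.16586078 0.006     ]
 [0.47316577 0.02794479 0.006     ]]
```

View pics/s11.png

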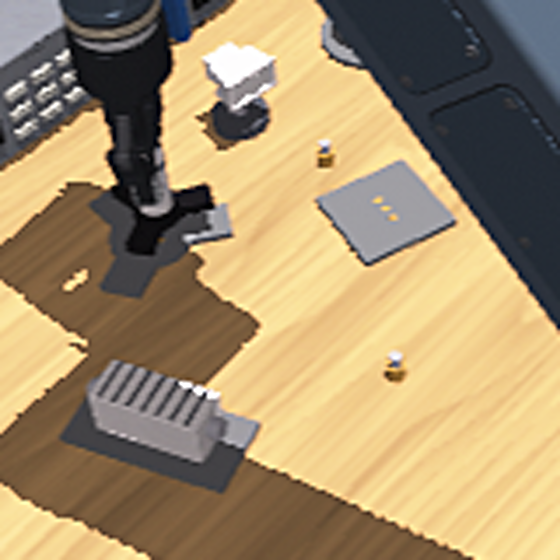

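```bash
python3 -m handwheel '[-0.1,0.5,0,0,0,0,2,-0.1,1,0,0,0,0,2,-0.1,1.4,0,0,0,0,2,-0.1,1.6,0,0,0,0,2,-0.1,1.6,0,0,0,0,2]' ; python3 g.py .6135 .163 .055 -49.5
```

```text
t: 31.58
tcp_pos: [0.6129, 0.1618, 0.0661]
tool_rot: [-0.245, 0.663, -0.663, 0.245]
force: [-1.1, 0.7, -3.2]
finger_gap: 0.316
t 31.58 grasp [0.6129 0.1618 0.0681] jaw -49.5 down [-0.  0. -1.] q [0.08 0.78 1.53 0.   0.83 0.95] F [-1.1  0.7 -3.2] gap mm 26.9
shift cm [-0.12  1.31 -0.05] rotvec [0.    0.001 0.   ] turn deg -0.0 rows>= 1
shift cm [-0.12  1.31 -0.05] rotvec [ 0.    -3.141 -0.   ] turn deg 180.0 rows>= 26
```

```bash
python3 -m handwheel '[-0.1,0.5,0,0,0,0,2,-0.1,0.9,0,0,0,0,2,-0.1,1.1,0,0,0,0,2,-0.1,1.2,0,0,0,0,2,-0.1,1.3,0,0,0,0,2,-0.1,1.4,0,0,0,0,2,-0.1,1.4,0,0,0,0,2]' ; python3 g.py .6135 .163 .055 -49.5
```

```text
t: 32.17
tcp_pos: [0.6135, 0.1627, 0.0529]
tool_rot: [0.245, -0.663, 0.663, -0.245]
force: [-2.9, -0.9, 3.7]
finger_gap: 0.317
t 32.17 grasp [0.6135 0.1627 0.0549] jaw -49.4 down [-0. -0. -1.] q [ 0.08  0.8   1.54 -0.    0.81  0.95] F [-2.9 -0.9  3.7] gap mm 27.1
shift cm [-0.02 -0.01 -0.02] rotvec [0.    0.001 0.   ] turn deg -0.1 rows>= 1
shift cm [-0.02 -0.01 -0.02] rotvec [ 1.00e-03 -3.14e+00 -0.00e+00] turn deg 179.9 rows>= 26
```

Contact; release and lift.

```bash
python3 -m handwheel '[0,-0.1,0,0,0,0,4,0,-0.1,0,0,0,0,8.5,0,-0.1,0,0,0,0,8.5,0,-0.1,0,0,0,0,8.5,0,-0.1,0,0,0,0,8.5,0,-0.1,0,0,0,0,8.5,0,-0.1,0,0,0,0,8.5,0,-3,0,0,0,0,8.5,0,-7,0,0,0,0,8.5,0,-10,0,0,0,0,8.5]' ; python3 g.py .4462 -.2794 .16 -34.5
```

```text
t: 33.0
tcp_pos: [0.6139, 0.1628, 0.1534]
tool_rot: [-0.245, 0.663, -0.663, 0.245]
force: [0.5, 1.5, -0.2]
finger_gap: 0.998
t 33.0 grasp [0.6139 0.1628 0.1554] jaw -49.4 down [-0.  0. -1.] q [0.08 0.65 1.49 0.   1.   0.95] F [ 0.5  1.5 -0.2] gap mm 85.2
shift cm [41.49 -0.46 22.69] rotvec [ 0.    -0.261  0.   ] turn deg 14.9 rows>= 12
shift cm [41.49 -0.46 22.69] rotvec [-0.     2.881  0.   ] turn deg -165.1 rows>= 24
```

```bash
python3 -m handwheel '[41.5,-0.5,22.7,0,-0.26,0,8.5,41.5,-0.5,22.7,0,-0.26,0,8.5,41.5,-0.5,22.7,0,-0.26,0,8.5,41.5,-0.5,22.7,0,-0.26,0,8.5,41.5,-0.5,22.7,0,-0.26,0,8.5,41.5,-0.5,22.7,0,-0.26,0,8.5,41.5,-0.5,22.7,0,-0.26,0,8.5,41.5,-0.5,22.7,0,-0.26,0,8.5,41.5,-0.5,22.7,0,-0.26,0,8.5,41.5,-0.5,22.7,0,-0.26,0,8.5]' ; python3 g.py .4462 -.2794 .12 -34.5
python3 - <<'E'
from h import *
v=V("top"); v.save("t12.png",(20,60,400,280),2)
E
```

```text
t: 33.83
tcp_pos: [0.466, -0.2262, 0.1566]
tool_rot: [0.329, -0.626, 0.626, -0.329]
force: [1.1, -1.0, -0.1]
finger_gap: 0.993
t 33.83 grasp [ 0.466  -0.2262  0.1586] jaw -34.5 down [ 0. -0. -1.] q [-0.67  0.52  1.79  0.    0.83 -0.07] F [ 1.1 -1.  -0.1] gap mm 84.8
shift cm [5.5  3.86 1.39] rotvec [-0.    -0.001 -0.   ] turn deg 0.0 rows>= 2
shift cm [5.5  3.86 1.39] rotvec [ 0.000e+00  3.141e+00 -1.000e-03] turn deg -180.0 rows>= 26
```

View pics/t12.png

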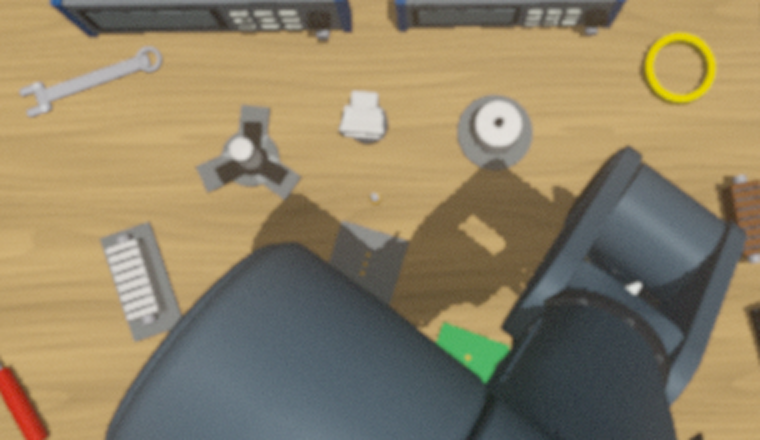

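Star is standing aligned on its dock. Now the square.

```bash
python3 -m handwheel '[3,0,0.8,0,0,0,8.5,5.5,0,1.4,0,0,0,8.5,5.5,3.5,1.4,0,0,0,8.5,5.5,3.9,1.4,0,0,0,8.5,5.5,3.9,1.4,0,0,0,8.5]' ; python3 g.py .4462 -.2794 .0436 -34.5
```

```text
t: 34.3
tcp_pos: [0.4457, -0.2762, 0.1157]
tool_rot: [-0.329, 0.628, -0.624, 0.328]
force: [-0.3, 0.7, 0.4]
finger_gap: 1.003
t 34.3 grasp [ 0.4457 -0.2762  0.1177] jaw -34.6 down [-0.004  0.005 -1.   ] q [-0.77  0.6   1.79  0.    0.76 -0.16] F [-0.3  0.7  0.4] gap mm 85.6
shift cm [0.24 7.41 0.27] rotvec [ 0.006 -0.002 -0.001] turn deg 0.1 rows>= 2
shift cm [0.24 7.41 0.27] rotvec [2.00e-03 3.14e+00 1.00e-02] turn deg -179.9 rows>= 26
```

```bash
python3 -m handwheel '[0,2,0,0,0,0,8.5,0,4,0,0,0,0,8.5,0,6,0,0,0,0,8.5,0,7.3,0,0,0,0,8.5,0,7.3,0,0,0,0,8.5,0,7.3,0,0,0,0,8.5]'; python3 -m handwheel '[0,0,0,0,0,0,4.5,0,0,0,0,0,0,4.5,0,0,0,0,0,0,4.5,0,0,0,0,0,0,4.5,0,0,0,0,0,0,4.5,0,0,0,0,0,0,4.5,0,0,0,0,0,0,4.5,0,0,0,0,0,0,4.5,0,0,0,0,0,0,4.5]' 50;python3 g.py
```

```text
t: 34.8
tcp_pos: [0.4477, -0.2767, 0.0449]
tool_rot: [-0.33, 0.626, -0.625, 0.329]
force: [-0.1, -0.2, 0.7]
finger_gap: 0.996
t: 35.55
tcp_pos: [0.4479, -0.278, 0.0458]
tool_rot: [0.329, -0.625, 0.627, -0.329]
force: [0.8, 0.9, 6.4]
finger_gap: 0.604
t 35.55 grasp [ 0.4479 -0.278   0.0478] jaw -34.5 down [ 0.002 -0.001 -1.   ] q [-0.77  0.73  1.82  0.    0.59 -0.17] F [0.8 0.9 6.4] gap mm 51.6
```

```bash
python3 -m handwheel '[0,-0.5,0,0,0,0,4.5,0,-1.5,0,0,0,0,4.5,0,-3.5,0,0,0,0,4.5,0,-6,0,0,0,0,4.5,0,-9,0,0,0,0,4.5,0,-10,0,0,0,0,4.5,0,-10,0,0,0,0,4.5]' ; python3 g.py .477 .023 .13 -18.7
```

```text
t: 36.13
tcp_pos: [0.4486, -0.2789, 0.1473]
tool_rot: [0.328, -0.624, 0.628, -0.33]
force: [-0.4, -1.0, -4.5]
finger_gap: 0.599
t 36.13 grasp [ 0.4486 -0.2789  0.1493] jaw -34.5 down [ 0.005 -0.005 -1.   ] q [-0.77  0.55  1.77 -0.    0.82 -0.16] F [-0.4 -1.  -4.5] gap mm 51.2
shift cm [-26.48   1.8  -14.79] rotvec [-0.006 -0.277  0.002] turn deg 15.8 rows>= 8
shift cm [-26.48   1.8  -14.79] rotvec [-0.003  2.865 -0.009] turn deg -164.2 rows>= 23
```

```bash
python3 -m handwheel '[-1,0,-0.5,0,0,0,4.5,-4,0,-2.2,0,-0.05,0,4.5,-7.5,0,-4.2,0,-0.1,0,4.5,-11,0,-6.2,0,-0.15,0,4.5,-14.5,0,-8.1,0,-0.2,0,4.5,-18,0,-10,0,-0.25,0,4.5,-21.5,0,-12,0,-0.277,0,4.5,-24.6,0,-13.7,0,-0.277,0,4.5,-26.5,1,-14.8,0,-0.277,0,4.5,-26.5,2.5,-14.8,0,-0.277,0,4.5]' ; python3 g.py .477 .023 .0508 -18.7
python3 - <<'E'
from h import *
v=V("side"); v.save("s12.png",(120,130,300,310),3.2)
E
```

```text
t: 36.97
tcp_pos: [0.4739, 0.0296, 0.1184]
tool_rot: [-0.414, 0.574, -0.572, 0.413]
force: [0.4, -0.6, -3.9]
finger_gap: 0.604
t 36.97 grasp [0.4739 0.0296 0.1204] jaw -18.4 down [-0.002  0.002 -1.   ] q [-0.17  0.55  1.92  0.    0.68  0.14] F [ 0.4 -0.6 -3.9] gap mm 51.5
shift cm [0.54 6.96 0.52] rotvec [ 0.003  0.005 -0.001] turn deg -0.3 rows>= 2
shift cm [0.54 6.96 0.52] rotvec [-2.000e-03 -3.136e+00 -4.000e-03] turn deg 179.7 rows>= 26
```

View pics/s12.png

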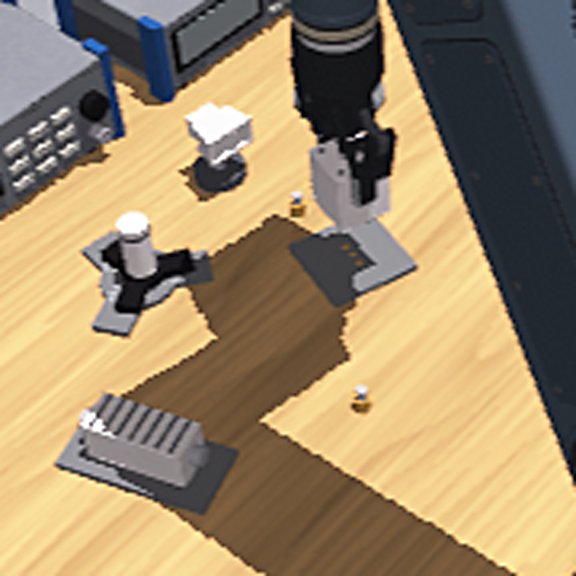

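```bash
python3 -m handwheel '[0.3,1,0.2,0,0,0,4.5,0.3,3,0.2,0,0,0,4.5,0.3,4.8,0.2,0,0,0,4.5,0.3,5.8,0.2,0,0,0,4.5,0.3,5.8,0.2,0,0,0,4.5,0.3,5.8,0.2,0,0,0,4.5]' ; python3 g.py .477 .023 .0508 -18.7
```

```text
t: 37.52
tcp_pos: [0.4761, 0.0205, 0.0607]
tool_rot: [-0.412, 0.575, -0.574, 0.411]
force: [0.6, 0.9, -4.7]
finger_gap: 0.603
t 37.52 grasp [0.4761 0.0205 0.0627] jaw -18.8 down [-0.002  0.    -1.   ] q [-0.19  0.67  1.94 -0.    0.53  0.14] F [ 0.6  0.9 -4.7] gap mm 51.5
shift cm [-0.27  1.19  0.01] rotvec [ 0.002 -0.001  0.   ] turn deg 0.1 rows>= 1
shift cm [-0.27  1.19  0.01] rotvec [-1.000e-03  3.141e+00  3.000e-03] turn deg -179.9 rows>= 26
```

```bash
python3 -m handwheel '[-0.3,0.5,0,0,0,0,4.5,-0.3,0.8,0,0,0,0,4.5,-0.3,1,0,0,0,0,4.5,-0.3,1.1,0,0,0,0,4.5,-0.3,1.2,0,0,0,0,4.5,-0.3,1.3,0,0,0,0,4.5,-0.3,1.3,0,0,0,0,4.5]' ; python3 g.py .477 .023 .0508 -18.7
```

```text
t: 38.1
tcp_pos: [0.4777, 0.0239, 0.0489]
tool_rot: [0.412, -0.574, 0.575, -0.412]
force: [-0.5, 0.2, -0.8]
finger_gap: 0.6
t 38.1 grasp [0.4777 0.0239 0.0509] jaw -18.7 down [ 0.001 -0.    -1.   ] q [-0.18  0.69  1.94  0.    0.5   0.14] F [-0.5  0.2 -0.8] gap mm 51.3
shift cm [ 0.11  0.01 -0.04] rotvec [-0.001  0.001 -0.   ] turn deg -0.0 rows>= 1
shift cm [ 0.11  0.01 -0.04] rotvec [-0.000e+00 -3.141e+00  1.000e-03] turn deg 180.0 rows>= 26
```

```bash
python3 -m handwheel '[0,0.1,0,0,0,0,4.5,0,0.1,0,0,0,0,4.5]'; python3 -m handwheel '[0,-0.1,0,0,0,0,6,0,-0.1,0,0,0,0,8.5,0,-0.1,0,0,0,0,8.5,0,-0.1,0,0,0,0,8.5,0,-0.1,0,0,0,0,8.5,0,-0.1,0,0,0,0,8.5,0,-3,0,0,0,0,8.5,0,-7,0,0,0,0,8.5,0,-11,0,0,0,0,8.5,0,-14,0,0,0,0,8.5]' ; python3 g.py .45 -.33 .25 -18.7
```

```text
t: 38.27
tcp_pos: [0.4777, 0.0239, 0.0488]
tool_rot: [0.412, -0.574, 0.575, -0.413]
force: [-2.3, 0.6, 8.6]
finger_gap: 0.597
t: 39.1
tcp_pos: [0.4779, 0.0238, 0.1897]
tool_rot: [0.412, -0.574, 0.575, -0.413]
force: [0.6, -0.0, -1.4]
finger_gap: 0.997
t 39.1 grasp [0.4779 0.0238 0.1917] jaw -18.7 down [ 0.001 -0.    -1.   ] q [-0.18  0.42  1.85 -0.    0.86  0.14] F [ 0.6 -0.  -1.4] gap mm 85.1
shift cm [34.41 -5.82  8.7 ] rotvec [-0.001  0.    -0.   ] turn deg -0.0 rows>= 9
shift cm [34.41 -5.82  8.7 ] rotvec [-0.000e+00 -3.141e+00  2.000e-03] turn deg 180.0 rows>= 26
```

```bash
python3 -m handwheel '[34.4,-6,8.7,0,0,0,8.5,34.4,-6,8.7,0,0,0,8.5,34.4,-6,8.7,0,0,0,8.5,34.4,-6,8.7,0,0,0,8.5,34.4,-6,8.7,0,0,0,8.5,34.4,-6,8.7,0,0,0,8.5,34.4,-6,8.7,0,0,0,8.5,34.4,-6,8.7,0,0,0,8.5,34.4,-6,8.7,0,0,0,8.5,34.4,-6,8.7,0,0,0,8.5]'; python3 -m handwheel '[15,0,5,0,0,0,8.5,15,0,5,0,0,0,8.5,15,0,5,0,0,0,8.5,15,0,5,0,0,0,8.5,15,0,5,0,0,0,8.5,15,0,5,0,0,0,8.5]'
python3 - <<'E'
from h import *
v=V("top"); v.save("t13.png",(20,60,400,280),2)
w=V("side"); w.save("s13.png",(100,100,320,310),3)
W=v.W
def top(n,c,r,z0,z1):
    m=(np.hypot(W[...,0]-c[0],W[...,1]-c[1])<r)&(W[...,2]>z0)&(W[...,2]<z1)
    P=W[m][:,:2].astype(np.float32); print(n,m.sum(),np.round(sum(map(list,cv2.minAreaRect(P)[:2]),[]),4),round(cv2.minAreaRect(P)[2],1),np.round(cv2.minEnclosingCircle(P)[0],4),np.round(np.median(W[m][:,2]),4))
top("round",(.64,-.144),.05,.048,.062)
top("square",(.477,.023),.06,.06,.074)
top("long",(.463,.299),.07,.04,.056)
top("star",(.614,.162),.06,.068,.085)
top("horn",(.66,.018),.06,.05,.1)
sat=v.hsv[...,1];val=v.hsv[...,2]
X=v.ray(np.stack(np.mgrid[:384,:512][::-1],-1).reshape(-1,2),.006).reshape(384,512,3)
for n,c in {"long":(.463,.298),"star":(.614,.162),"square":(.477,.023),"round":(.64,-.144)}.items():
    m=(np.hypot(X[...,0]-c[0],X[...,1]-c[1])<(.06 if n=="round" else .085))&(sat<50)&(val>60)&(val<165)&(W[...,2]<.02)
    m=cv2.morphologyEx(m.astype(np.uint8),cv2.MORPH_OPEN,np.ones((2,2)))
    P=X[m>0][:,:2].astype(np.float32); print("dock",n,np.round(cv2.minAreaRect(P)[0],4),cv2.minAreaRect(P)[1:],np.round(cv2.minEnclosingCircle(P)[0],4))
E
```

```text
t: 39.93
tcp_pos: [0.4501, -0.3367, 0.2485]
tool_rot: [0.411, -0.573, 0.578, -0.41]
force: [1.2, 0.5, 0.3]
finger_gap: 0.996
t: 40.43
tcp_pos: [0.4485, -0.4888, 0.2462]
tool_rot: [-0.411, 0.576, -0.574, 0.412]
force: [0.6, -0.3, -0.6]
finger_gap: 0.995
round 393 [ 0.64   -0.1421  0.0538  0.0534] 89.9 [ 0.6402 -0.1429] 0.0556
square 448 [0.477  0.0221 0.0518 0.0521] 71.1 [0.4763 0.0225] 0.0679
long 638 [0.463  0.2993 0.0944 0.0399] 17.4 [0.4639 0.2998] 0.0477
star 117 [0.6127 0.1622 0.0265 0.026 ] 82.1 [0.613  0.1624] 0.0758
horn 369 [0.6542 0.0187 0.0524 0.0508] 83.6 [0.6489 0.0191] 0.0739
dock long [0.4627 0.2976] ((0.13389647006988525, 0.0625397264957428), 17.496978759765625) [0.4626 0.2992]
dock star [0.6241 0.1614] ((0.12300858646631241, 0.10898631811141968), 82.30247497558594) [0.6139 0.1623]
dock square [0.4771 0.0225] ((0.08508596569299698, 0.08595500141382217), 71.0904769897461) [0.4772 0.0225]
dock round [ 0.6387 -0.1456] ((0.09130576252937317, 0.09220097959041595), 88.27098846435547) [ 0.6391 -0.1455]
```

View pics/t13.png

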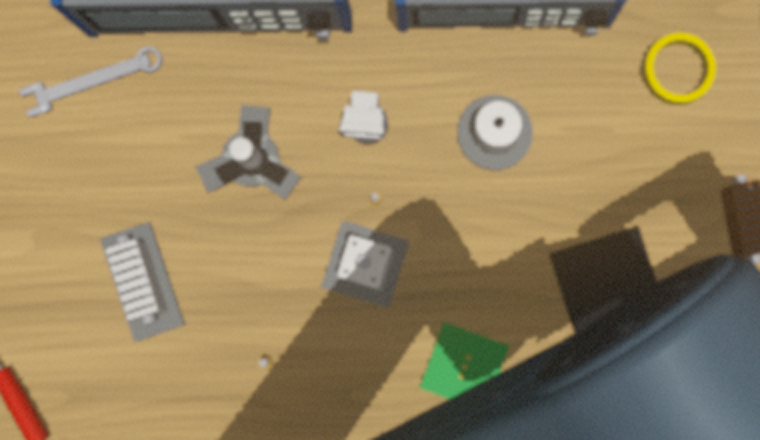

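View pics/s13.png

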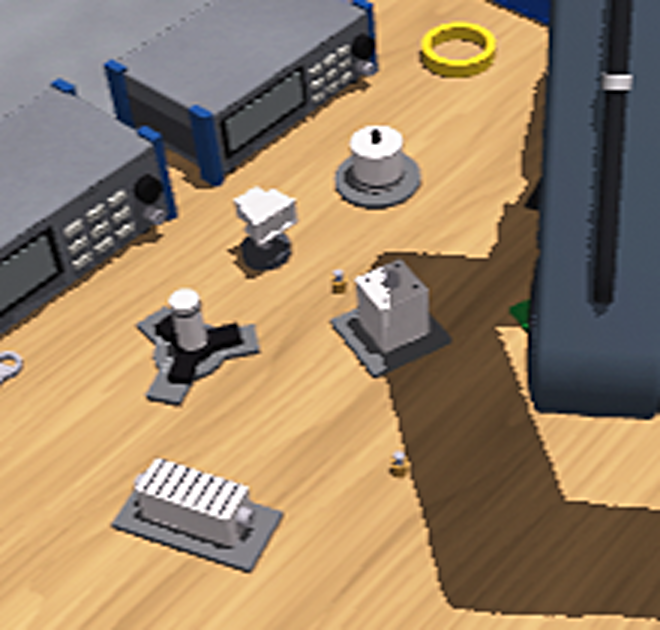

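All four instruments measure within about 4 mm of their dock centres and stand upright. The horn has not moved and the gripper is clear, so I am handing in.

```bash
python3 -m handwheel '[0,0,0,0,0,0,8.5,0,0,0,0,0,0,8.5,0,0,0,0,0,0,8.5]'; python3 -c "
from station import manip
print(manip.sign_off())"
```

```text
t: 40.78
tcp_pos: [0.4495, -0.4866, 0.2477]
tool_rot: [-0.413, 0.574, -0.574, 0.413]
force: [0.4, -0.5, 0.2]
finger_gap: 0.994
the job is handed in; nothing more can be done
None
```

All four instruments now stand on the docks of their own shape, and I handed the job in at about 41 s; sign-off gives no verdict. I did it as two swaps, parking first the round and then the square instrument on the mat.

**Centring:** in the last top view, the square, long and star instruments were about 1–2 mm from their dock centres. The round one was about 3–4 mm off. The limit is 15 mm.
**Long instrument:** it lies along its dock, 17.4° against 17.5°.
**Height and tilt:** the measured top heights match instruments sitting flat on the 6 mm docks. I judged them upright from these heights and both pictures; I did not measure tilt or speed separately.
**Horn:** it measured within 1 mm of where it started.
**Gripper:** it was open and clear of everything.

One check disagreed. The side camera put the docks about 2–6 mm further along +y than the top camera did. I kept close to the top camera's values, because the gripper positions after closing matched them.

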